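# Build a lens stack on the fixture and set its gauge pin

## Task

Pull the transit spacer out of the gap in the stacking plate by its exposed top edge and put it in the white tray, then lay every lens disc that is on the mat flat on the stacking plate, all in one stack centred on the plate. When the stack is built, take the gauge pin from its holder, start it in the bore tilted by 10 to 15 degrees with its lower edge first, then straighten it and slide it fully home. Leave the other things on the bench where they are.

Things in the scene. Friction and masses are not known exactly. Their poses are not given: they have to be found in the camera images.
- fixture: fixed build fixture: aluminium base 140 mm (its x) by 260 mm (its y), 14 mm thick, origin at the centre of its underside. It carries the grey stacking plate (120 mm along x, 110 mm along y, centred at y = -60 mm, top 60 mm above the table), split in two halves by an 11.5 mm wide, 46 mm deep gap that runs along x through the plate's middle, and the steel bore block (66 mm square, centred at y = +75 mm, top also 60 mm above the table)
- plate_centre (a point): centre of the top face of the stacking plate (60 mm above the table, above the middle of the gap); axes as the fixture's
- bore_mouth (a point): centre of the bore's mouth in the top face of the bore block (60 mm above the table); the bore is vertical, round, 25.5 mm in diameter, 44 mm deep, blind, with a 3 mm chamfer at the mouth; axes as the fixture's
- spacer: flat steel-coloured transit spacer, 90 mm long (its x), 10 mm thick (its y), 72 mm tall (its z), about 0.2 kg. It starts upright in the gap of the stacking plate with only its top 26 mm showing, along the gap. Origin at the centre of its bottom edge
- mat: fixed black rubber mat, 320 mm (x) by 220 mm (y), 4 mm thick, origin at the centre of its underside; the discs start on it
- tray: fixed white open tray, 130 mm square outside, walls 5 mm thick and 35 mm tall, floor about 5 mm thick; origin at the centre of its underside
- holder: fixed grey plastic pin holder, 70 mm square, 45 mm tall, with a loose 28 mm hole, 35 mm deep, at its centre; origin at the centre of its underside
- pin: round steel gauge pin, 24 mm in diameter and 110 mm long with a slightly chamfered foot, about 0.25 kg; it starts upright in the holder with its top 75 mm showing. Origin at the centre of its foot, z runs up its axis
- disc1: a plain round aluminium lens disc, 62 mm in diameter and 12 mm thick, with a dark 14 mm mark at its centre on both faces; it starts lying flat on the rubber mat. Origin at the centre of its underside as it starts, z is its axis. Either face may be up (if it was turned over, z points down and the origin is on its upper face). All discs are alike; three to five of the five are present
- disc2: a plain round aluminium lens disc, 62 mm in diameter and 12 mm thick, with a dark 14 mm mark at its centre on both faces; it starts lying flat on the rubber mat. Origin at the centre of its underside as it starts, z is its axis. Either face may be up (if it was turned over, z points down and the origin is on its upper face). All discs are alike; three to five of the five are present
- disc3: a plain round aluminium lens disc, 62 mm in diameter and 12 mm thick, with a dark 14 mm mark at its centre on both faces; it starts lying flat on the rubber mat. Origin at the centre of its underside as it starts, z is its axis. Either face may be up (if it was turned over, z points down and the origin is on its upper face). All discs are alike; three to five of the five are present
- disc4: a plain round aluminium lens disc, 62 mm in diameter and 12 mm thick, with a dark 14 mm mark at its centre on both faces; it starts lying flat on the rubber mat. Origin at the centre of its underside as it starts, z is its axis. Either face may be up (if it was turned over, z points down and the origin is on its upper face). All discs are alike; three to five of the five are present
- disc5: a plain round aluminium lens disc, 62 mm in diameter and 12 mm thick, with a dark 14 mm mark at its centre on both faces; it starts lying flat on the rubber mat. Origin at the centre of its underside as it starts, z is its axis. Either face may be up (if it was turned over, z points down and the origin is on its upper face). All discs are alike; three to five of the five are present
- pen_cup: bystander to leave alone: glass cup, 72 mm wide, 100 mm tall; origin at the centre of its underside
- solvent: bystander to leave alone: glass solvent bottle, 72 mm wide, 170 mm tall; origin at the centre of its underside
- vial_jar: bystander to leave alone: amber jar, 50 mm wide, 70 mm tall; origin at the centre of its underside
- tube_rack: bystander to leave alone: green tube rack, 80 by 200 by 28 mm; origin at the centre of its underside
- note_box: bystander to leave alone: blue note box, 90 mm square, 50 mm tall; origin at the centre of its underside
- wrench: bystander to leave alone: steel wrench, 140 mm long, lying flat; origin on its underside near its middle
- mouse: bystander to leave alone: black computer mouse, 105 by 60 by 34 mm; origin at the centre of its underside
Things that resemble listed ones, but are neither listed nor needed, are in the scene too. Several things have the shape of the tray; the one meant has the colours described above.

How it is judged:
On the way, in this order (a step that is already met when the one before it is completed fails the run):
1. the spacer is out of the gap and in the tray (x of spacer in the frame of tray between -0.062 and 0.062 m and y of spacer in the frame of tray between -0.062 and 0.062 m and height (world z) of spacer below 0.04 m), for 0.2 s.
2. every disc present lies flat in one stack centred on the plate (within 7 mm) (horizontal distance between each of disc1, disc2, disc3, disc4, disc5 and plate_centre below 0.007 m and angle between the z axis of each of disc1, disc2, disc3, disc4, disc5 and the z axis of fixture, either way round below 0.06 rad and z of each of disc1, disc2, disc3, disc4, disc5 in the frame of plate_centre above -0.003 m and linear speed of each of disc1, disc2, disc3, disc4, disc5 below 0.03 m/s), for 0.2 s.
3. the pin's foot is in the mouth of the bore, 2 mm or deeper, while the pin is tilted by more than 0.1 rad (z of pin in the frame of bore_mouth below -0.002 m and horizontal distance between pin and bore_mouth below 0.009 m and angle between pin's own z axis and vertical between 0.1 and 0.5 rad), for 0.05 s.
4. the pin is upright and fully home in the bore (z of pin in the frame of bore_mouth below -0.041 m and horizontal distance between pin and bore_mouth below 0.004 m and angle between pin's own z axis and vertical below 0.05 rad), for 0.2 s.
At the end, for the whole second after the job is handed in: Spacer at rest in the tray (origin within 62 mm of its middle along both axes); every disc present flat (0.06 rad) and at rest in a stack on the plate, each within 7 mm of its centre; pin at rest in the bore, foot at least 41 mm deep, upright within 0.05 rad (all of step 1 and all of step 2 and all of step 4 and linear speed of each of spacer, pin below 0.03 m/s); the robot touches nothing.
It fails at once if a bystander (cup, bottle, jar, tube rack, note box, wrench or mouse) is pushed more than 3 cm or tipped over (distance of any of pen_cup, solvent, vial_jar, tube_rack, note_box, wrench, mouse from where it was at the start of the episode above 0.03 m or angle between any of pen_cup, solvent, vial_jar, tube_rack, note_box, wrench, mouse's own z axis and vertical above 0.5 rad).
Of disc1, disc2, disc3, disc4, disc5 only 3 to 5 are there at a start; the rules pass over those that are not, and their reading is None.
At some moment in a run one of disc1, disc2, disc3, disc4, disc5 may be knocked a few centimetres aside while the robot is not near it.
It also fails if it takes over 210 s, if anything falls off the work surface, if the arm or the gripper's body presses on something with over 40 N, if the wrist force passes 120 N, or if a joint passes its speed limit or range.

## Robot

A 6-joint arm with a two-finger parallel gripper is mounted at the origin on the work surface. World frame = base frame: x ahead of the robot, y to its left, z up, the work surface at z = 0. Lengths are in m, angles in rad, forces in N, time in s.
With the tool pointing down it reaches from about 0.325 to 0.9 m from the base axis. Payload 6.1 kg.
Tool frame: the origin (TCP) lies midway between the tips of the shut fingers; the grasp point (between the pads) lies 19 mm behind it (arm.grip_depth is the distance from the TCP to the grasp point, in m); z points along the fingers, y is the direction in which the jaws open and shut (so a half turn about z gives the same grasp; the last joint's range is limited). The gripper opens to 85 mm and grips with 20 to 120 N. Pads are 22 mm wide; open, the fingers measure 114 mm over their backs; the gripper's body (76 mm by 85 mm) begins 54 mm behind the grasp point. The pads swing forward as they close: fully open they stand 13 mm farther back than shut.
Start: joints at [1.017, 0.22, 1.526, -0, 1.395, -0.126], TCP at [0.259, 0.569, 0.231] pointing down, gripper open.
Joint ranges: [-2.98, 2.98], [-0.91, 2.08], [0.09, 2.57], [-1.24, 4.39], [0.2, 2.65], [-2.68, 2.68]. Speed limits (rad/s): [2.57, 2.57, 3.01, 3.14, 3.14, 3.14].

## Interface

Orientations are given as a rotation vector (axis times angle).
In Python, from plant import readout, vision, arm gives the robot as it stands.
- The arm moves only by the shell command python3 -m crank 'ROWS'. ROWS is JSON, a list of rows, each a list of 3 entries, a list of its own where there are three numbers: the shift along the tool's x, y, z normalised to -1 to 1, where 1 is 0.3 m, then the turn about the tool's z normalised to -1 to 1, where 1 is 90 degrees, then the opening, from -1 (shut) to 1 (fully open). A call has 1 to 12 rows; each row is the pose to reach, as a shift and turn from the pose measured when the call began, along the tool's axes at that moment; what a row does not reach only later rows make up. A row lasts 1/8 s, in which the tool goes at most 62.5 mm and 10.7 degrees, less where a joint would pass 70% of its speed; a pose out of reach is approached as far as the arm can. A call with a number of a shift or a turn outside -1 to 1 is refused whole. A call with a gripper value outside its range is refused whole. The fingers move at their own pace and stop on an object; the grip force is fixed at half the most. Time passes only in rows, so rows that repeat a pose let the fingers close. It gives the time, the measured TCP pose, the force and the opening at its end, in the units of the state.
- readout.get_state(): the state, without advancing time (a new reading comes with each control period).
- vision.capture(name): name is "scene" or "top"; returns the picture (400x640x3 uint8, red, green, blue); there is no depth.
- vision.camera_params(name): a dict with "mtx" (3x3 intrinsics, pixels), "dist" ([k1, k2, p1, p2, k3] as OpenCV has them; the pictures are not rectified), "world_to_cam" (4x4, takes a point from world to camera coordinates). Camera axes: x right, y down, z forward; pixel columns grow to the right and rows downward; lengths in m; the calibration is good to about 2 mm. A picture is of the moment at which its call begins. camera_params takes no time and is no camera call.
- arm.hand_in(): hands the job in, once; it reports no verdict.
The state is a dict: "clock": time; "joint_positions": joint angles; "qd": joint speeds; "effort": joint torques, N m; "ee_pos": TCP position; "eef_rot": TCP orientation; "ft_force": force on the tool from outside, world axes, zero at the start; "torque": the same for the moment, N m; "grip_width": opening from 0.0 (shut) to 1.0 (fully open).
Only numpy, scipy, OpenCV 4.12 (cv2) and the standard library are available. Lean on these libraries where they do the work, as an engineer would, in place of code of your own. Each camera call takes 0.05 s, during which the arm holds its last target.

## Working session

There is one attempt and no reset: what is moved stays moved. The work goes in short steps, Python scripts to look and compute and a shell command to move; the robot and the scene stay as the last step left them, time stands still between calls to the robot, and variables do not carry over. Pictures are saved under pics/ and viewed, and the job is handed in when it is done.

```bash
ls; mkdir -p pics; python3 - <<'E'
from plant import readout, vision, arm
import cv2
print(readout.get_state()); print(arm.grip_depth)
for n in("scene","top"):
    im=vision.capture(n); cv2.imwrite(f"pics/{n}0.png",im[:,:,::-1]); p=vision.camera_params(n); print(n,p)
E
```

```text
pics
{'clock': 0.0, 'joint_positions': array([ 1.01691250e+00,  2.21223630e-01,  1.52762645e+00,  6.50669402e-06,
        1.39470743e+00, -1.26091335e-01]), 'qd': array([0.00238075, 0.00066589, 0.00058643, 0.00026053, 0.00027527,
       0.00217595]), 'effort': array([-5.21655438e-04, -4.96916342e+01, -3.89392126e+01, -3.15334701e-04,
        1.14121891e-02,  2.62493080e-05]), 'ee_pos': array([0.25896065, 0.56815266, 0.23019268]), 'eef_rot': array([-6.66723701e-01, -3.06935189e+00,  2.90575280e-03]), 'ft_force': array([-0.08653765,  0.10378545,  0.45376399]), 'torque': array([-0.0343031 ,  0.05203064, -0.03062701]), 'grip_width': 0.9990684954758368}
0.0187
scene {'mtx': array([[377.09109933,   0.        , 321.04782918],
       [  0.        , 377.09109933, 200.03853581],
       [  0.        ,   0.        ,   1.        ]]), 'dist': array([-0.01539334,  0.        ,  0.        ,  0.        ,  0.        ]), 'world_to_cam': array([[-0.8184396 ,  0.57454204, -0.00761996,  0.39114985],
       [ 0.47277142,  0.66581108, -0.57721988, -0.1842306 ],
       [-0.32656363, -0.47602211, -0.81655321,  1.20882536],
       [ 0.        ,  0.        ,  0.        ,  1.        ]])}
top {'mtx': array([[398.00931882,   0.        , 317.15494747],
       [  0.        , 398.00931882, 194.72023599],
       [  0.        ,   0.        ,   1.        ]]), 'dist': array([0.024016, 0.      , 0.      , 0.      , 0.      ]), 'world_to_cam': array([[-0.00933733, -0.99995069, -0.00338027,  0.00547985],
       [-0.98768295,  0.00975068, -0.15616437,  0.47955996],
       [ 0.15618963,  0.00188047, -0.9877253 ,  1.03620576],
       [ 0.        ,  0.        ,  0.        ,  1.        ]])}
```

View pics/scene0.png

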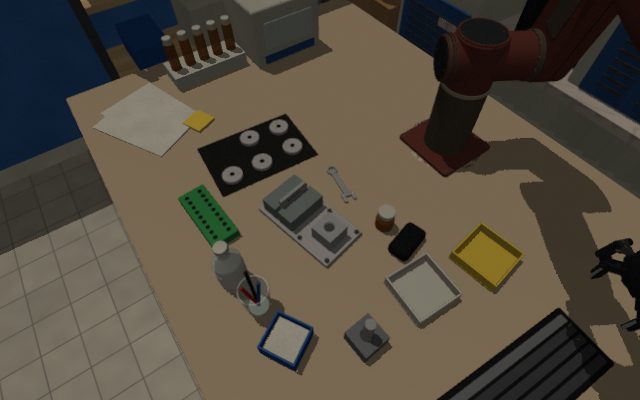

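View pics/top0.png

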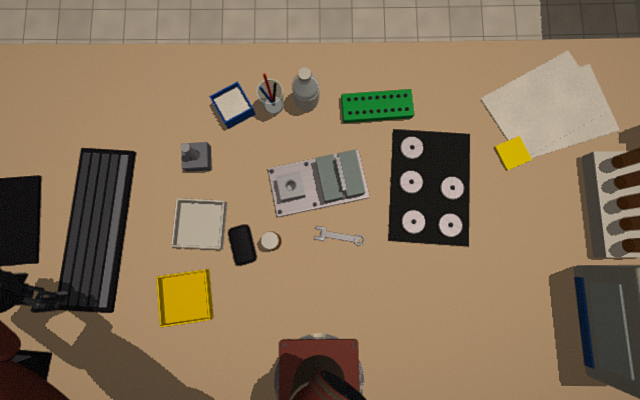

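```bash
cat > h.py <<'E'
import numpy as np, cv2
from plant import readout, vision, arm
from scipy.spatial.transform import Rotation as R
P={n:vision.camera_params(n) for n in("scene","top")}
def ray(n,uv):
    p=P[n]; x=cv2.undistortPoints(np.array([[uv]],float),p["mtx"],p["dist"])[0,0]
    T=p["world_to_cam"]; Rm=T[:3,:3]; c=-Rm.T@T[:3,3]; d=Rm.T@np.array([x[0],x[1],1]); return c,d/np.linalg.norm(d)
def onz(n,uv,z):
    c,d=ray(n,uv); return c+d*(z-c[2])/d[2]
def tri(uvs,uvt):
    A=np.zeros((3,3));b=np.zeros(3);L=[]
    for n,uv in(("scene",uvs),("top",uvt)):
        c,d=ray(n,uv);M=np.eye(3)-np.outer(d,d);A+=M;b+=M@c;L.append((c,d))
    p=np.linalg.solve(A,b); return p,[np.linalg.norm(np.cross(p-c,d)) for c,d in L]
def proj(n,X):
    p=P[n];T=p["world_to_cam"];r,_=cv2.Rodrigues(T[:3,:3]);return cv2.projectPoints(np.atleast_2d(X).astype(float),r,T[:3,3],p["mtx"],p["dist"])[0][:,0]
def cap(n): return np.ascontiguousarray(vision.capture(n)[:,:,::-1])
def crop(im,x0,y0,w,h,s,fn):
    cv2.imwrite(fn,cv2.resize(im[y0:y0+h,x0:x0+w],None,fx=s,fy=s,interpolation=cv2.INTER_CUBIC))
E
python3 - <<'E'
from h import *
t=cv2.imread("pics/top0.png");s=cv2.imread("pics/scene0.png")
crop(t,150,80,240,160,3,"pics/a1.png"); crop(s,240,150,230,220,2.6,"pics/a2.png")
a=cv2.resize(t[120:250,380:480],None,fx=4,fy=4,interpolation=cv2.INTER_CUBIC);cv2.imwrite("pics/a3.png",a)
crop(s,190,105,180,140,4,"pics/a4.png")
E
```

```text
(no output)
```

View pics/a1.png

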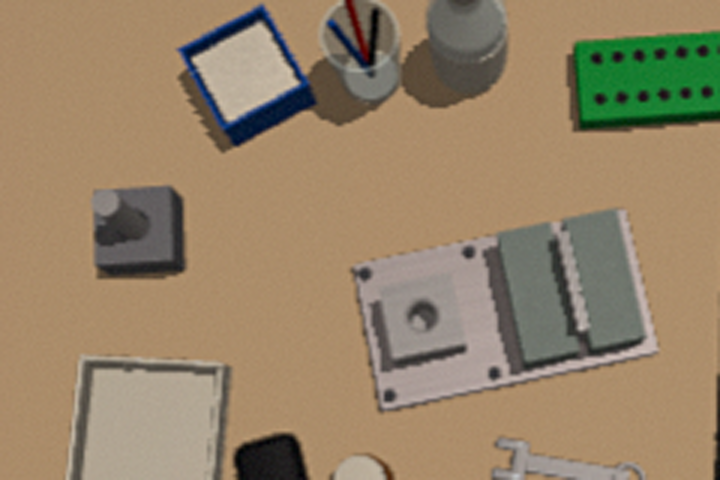

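View pics/a2.png

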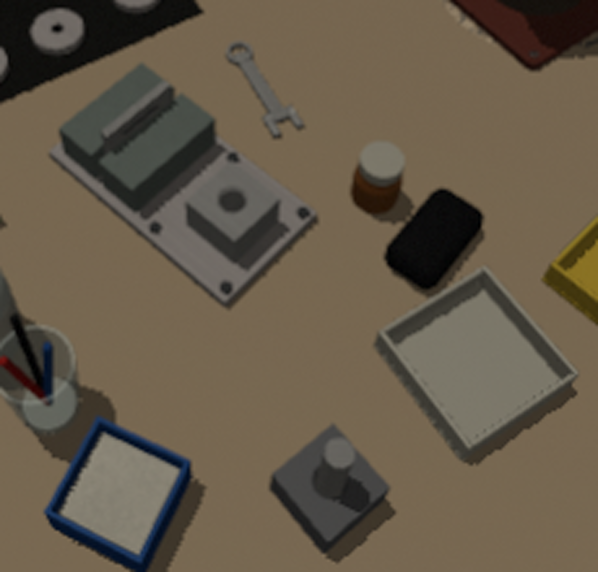

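View pics/a3.png

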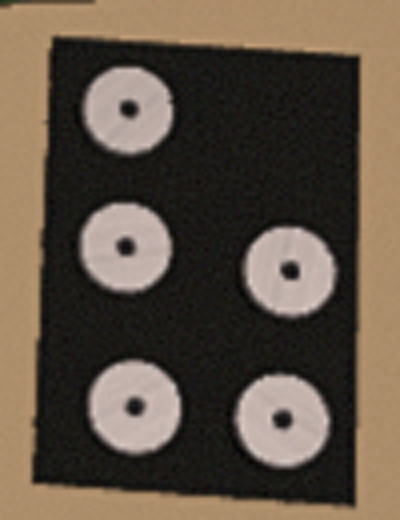

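View pics/a4.png

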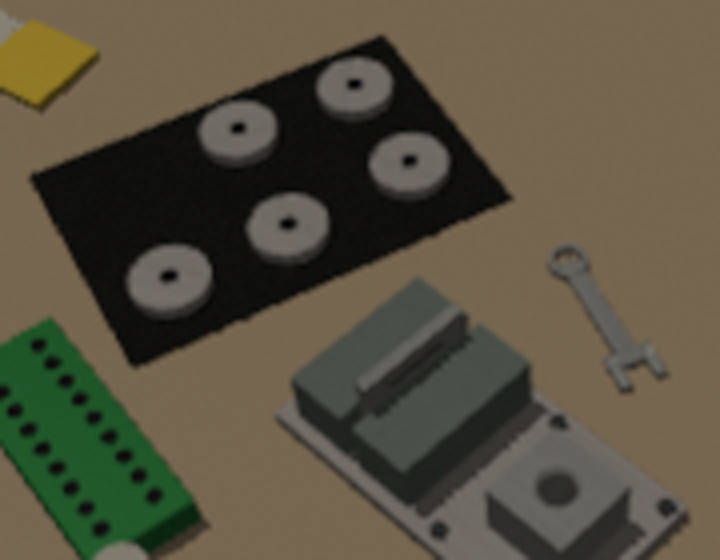

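```bash
cat > m1.py <<'E'
from h import *
def discs(im,n,box):
    x0,y0,x1,y1=box
    g=cv2.cvtColor(im,cv2.COLOR_BGR2GRAY)
    hsv=cv2.cvtColor(im,cv2.COLOR_BGR2HSV)
    m=np.zeros_like(g); sub=(g[y0:y1,x0:x1]>75)&(hsv[y0:y1,x0:x1,1]<70); m[y0:y1,x0:x1]=sub*255
    cs,_=cv2.findContours(m,cv2.RETR_EXTERNAL,cv2.CHAIN_APPROX_NONE); out=[]
    for c in cs:
        if not 150<cv2.contourArea(c)<1200: continue
        k=np.zeros_like(g); cv2.drawContours(k,[c],-1,255,-1); k=cv2.erode(k,np.ones((3,3)))
        ys,xs=np.nonzero(k); M=cv2.moments(c);cx,cy=M['m10']/M['m00'],M['m01']/M['m00']
        med=np.median(g[k>0]); w=np.clip(med*0.85-g[ys,xs],0,None)*(np.hypot(xs-cx,ys-cy)<6)
        out.append(((w*xs).sum()/w.sum(),(w*ys).sum()/w.sum(),cx,cy,cv2.contourArea(c)))
    return out
if __name__=="__main__":
    t=cv2.imread("pics/top0.png");s=cv2.imread("pics/scene0.png")
    T=discs(t,"top",(388,128,472,247));S=discs(s,"scene",(195,110,320,195))
    for a in T:
        e=onz("top",a[:2],.016); q=proj("scene",e)[0]
        b=min(S,key=lambda b:np.hypot(b[0]-q[0],b[1]-q[1]))
        print(np.round(a,1),np.round(b,1),"rim@.016",onz("top",a[2:4],.0155)[:2].round(4),"mark",e[:2].round(4),"tri",*[np.round(v,4) for v in tri(b[:2],a[:2])])
E
python3 m1.py
```

```text
[450.2 224.5 450.1 224.6 403. ] [  nan   nan 288.5 185.6 349. ] rim@.016 [ 0.3974 -0.3588] mark [ 0.3978 -0.3589] tri [nan nan nan] [nan nan]
[413.3 221.2 413.1 221.3 406.5] [  nan   nan 288.5 185.6 349. ] rim@.016 [ 0.4072 -0.2593] mark [ 0.4075 -0.2597] tri [nan nan nan] [nan nan]
[452.1 187.2 451.9 187.4 384.5] [  nan   nan 288.5 185.6 349. ] rim@.016 [ 0.4998 -0.3701] mark [ 0.5002 -0.3705] tri [nan nan nan] [nan nan]
[411.  181.3 410.9 181.4 381.5] [  nan   nan 288.5 185.6 349. ] rim@.016 [ 0.5177 -0.2584] mark [ 0.5181 -0.2587] tri [nan nan nan] [nan nan]
[411.8 146.8 411.6 147.2 364. ] [  nan   nan 288.5 185.6 349. ] rim@.016 [ 0.6153 -0.2647] mark [ 0.6162 -0.2653] tri [nan nan nan] [nan nan]m1.py:13: RuntimeWarning: invalid value encountered in scalar divide
  out.append(((w*xs).sum()/w.sum(),(w*ys).sum()/w.sum(),cx,cy,cv2.contourArea(c)))
```

```bash
cat > m2.py <<'E'
from h import *
from m1 import discs
def mark(g,q,r=7):
    # dark blob nearest q
    x0,y0=int(q[0])-r,int(q[1])-r; k=g[y0:y0+2*r+1,x0:x0+2*r+1].astype(float)
    ys,xs=np.mgrid[y0:y0+2*r+1,x0:x0+2*r+1]
    mx=np.percentile(k,60); d=np.hypot(xs-q[0],ys-q[1])
    w=np.clip(mx*.8-k,0,None)*(d<5.0); return (w*xs).sum()/w.sum(),(w*ys).sum()/w.sum()
if __name__=="__main__":
    t=cv2.imread("pics/top0.png");s=cv2.imread("pics/scene0.png");g=cv2.cvtColor(s,cv2.COLOR_BGR2GRAY)
    for a in discs(t,"top",(388,128,472,247)):
        e=onz("top",a[:2],.016); q=proj("scene",e)[0]; b=mark(g,q)
        print(e[:2].round(4),"pred",q.round(1),"found",np.round(b,1),"tri",*[np.round(v,4) for v in tri(b,a[:2])])
E
python3 m2.py
python3 - <<'E'
from h import *
t=cv2.imread("pics/top0.png");s=cv2.imread("pics/scene0.png")
crop(t,258,140,120,85,6,"pics/b1.png"); crop(s,250,165,120,105,6,"pics/b2.png")
E
```

```text
[ 0.3978 -0.3589] pred [278.1 125.6] found [278.2 125.6] tri [ 0.3978 -0.3589  0.0159] [0.0001 0.0001]
[ 0.4075 -0.2597] pred [291.9 144.8] found [291.9 144.8] tri [ 0.4075 -0.2597  0.0163] [0. 0.]
[ 0.5002 -0.3705] pred [249.  136.6] found [249.1 136.6] tri [ 0.5    -0.3704  0.0159] [0.0002 0.0002]
[ 0.5181 -0.2587] pred [261.5 160.4] found [261.6 160.5] tri [ 0.518  -0.2587  0.016 ] [0.0001 0.0001]
[ 0.6162 -0.2653] pred [231.7 173.5] found [231.7 173.5] tri [ 0.6162 -0.2653  0.016 ] [0. 0.]
```

View pics/b1.png

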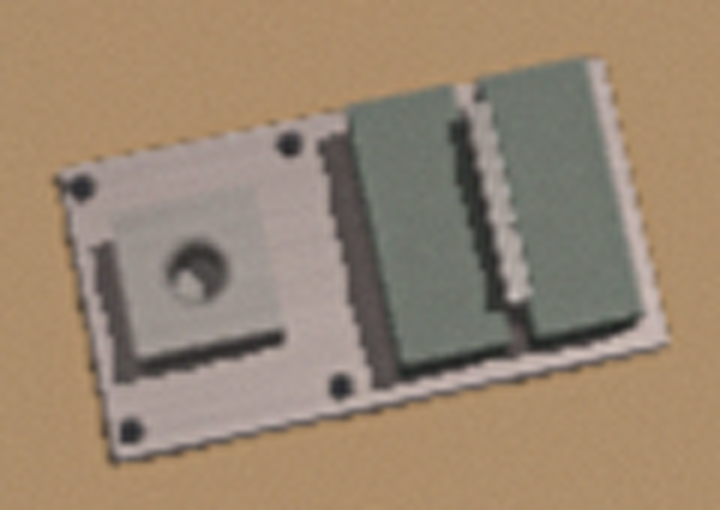

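View pics/b2.png

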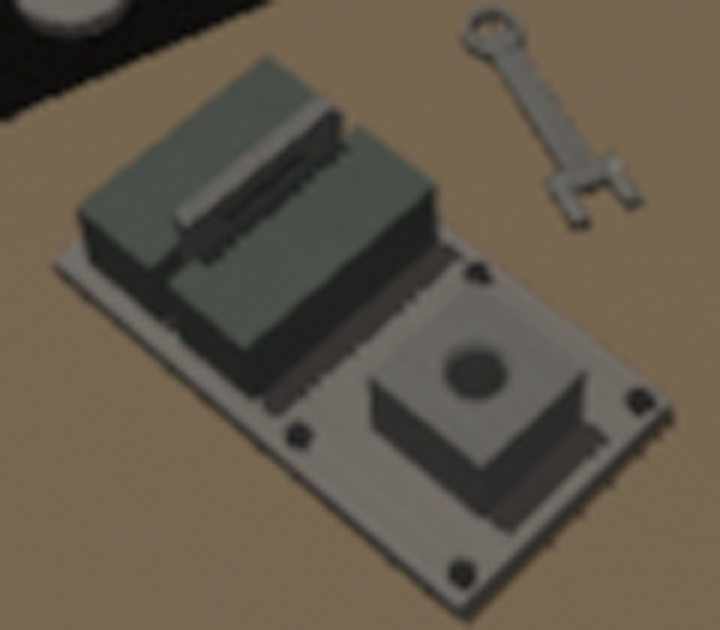

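```bash
python3 - <<'E'
from h import *
T=lambda x,y:(258+(x+.5)/6-.5,140+(y+.5)/6-.5); S=lambda x,y:(250+(x+.5)/6-.5,165+(y+.5)/6-.5)
pt=[(348,105),(590,58),(640,318),(402,366)]; ps=[(437,188),(268,58),(78,213),(245,348)]
# order top: (far,left)=+x,+y ; (far,right)=+x,-y; near right ; near left
import itertools
# match scene by projecting
pts=[];
for a in pt:
    e=onz("top",T(*a),.06); q=proj("scene",e)[0]; b=min(ps,key=lambda b:np.hypot(*(np.array(S(*b))-q))); 
    p,r=tri(S(*b),T(*a)); pts.append(e); print("plate",e.round(4),"tri",p.round(4),np.round(r,4),"dpx",(np.array(S(*b))-q).round(2))
pts=np.array(pts); print("centre",pts.mean(0), [np.linalg.norm(pts[i]-pts[(i+1)%4]).round(4) for i in range(4)])
e=pts[0]+pts[1]-pts[2]-pts[3]; print("x axis yaw",np.degrees(np.arctan2(e[1],e[0])))
e=pts[0]+pts[3]-pts[2]-pts[1]; print("y axis yaw",np.degrees(np.arctan2(e[1],e[0])))
print("bore",tri(S(476,372),T(197,272)), onz("top",T(197,272),.06), onz("scene",S(476,372),.06))
bl=[(107,208),(258,182),(284,330),(138,360)]
b=np.array([onz("top",T(*a),.06) for a in bl]);print("block",b.round(4),b.mean(0))
B=[(82,187),(290,143),(341,386),(131,431)];Bs=[(297,435),(461,573),(477,271),(640,402)]
for a in B:
    e=onz("top",T(*a),.014);q=proj("scene",e)[0];b=min(Bs,key=lambda b:np.hypot(*(np.array(S(*b))-q)));print("bolt",e.round(4),tri(S(*b),T(*a))[0].round(4))
C=np.array([onz("top",T(*a),.014) for a in [(58,178),(603,58),(668,342),(115,462)]]);print(C.round(4),C.mean(0))
# spacer top ends
for a,b in [((472,88),(330,103)),((520,300),(182,218))]:
    print("spacer",tri(S(*b),T(*a)),onz("top",T(*a),.086))
E
```

```text
plate [0.5783 0.0041 0.06  ] tri [0.5778 0.0046 0.0593] [0.0008 0.0008] dpx [0.58 0.27]
plate [ 0.5988 -0.1045  0.06  ] tri [ 0.5996 -0.1042  0.0522] [0.0017 0.0017] dpx [0.78 2.04]
plate [ 0.4805 -0.1236  0.06  ] tri [ 0.4815 -0.1244  0.0575] [0.0007 0.0007] dpx [-0.65  0.48]
plate [ 0.4602 -0.0186  0.06  ] tri [ 0.4605 -0.0184  0.0563] [0.0004 0.0004] dpx [0.13 0.94]
centre [ 0.52944561 -0.06065617  0.06      ] [np.float64(0.1105), np.float64(0.1197), np.float64(0.107), np.float64(0.1202)]
x axis yaw 10.03871084635249
y axis yaw 100.81763369325178
bore (array([0.50329729, 0.07168827, 0.05837255]), [np.float64(0.00011732557608574845), np.float64(0.00011732557608573935)]) [0.50308283 0.0714932  0.06      ] [0.50380647 0.07256673 0.06      ]
block [[0.5323 0.1115 0.06  ]
 [0.5435 0.0444 0.06  ]
 [0.4767 0.0332 0.06  ]
 [0.464  0.0974 0.06  ]] [0.50415374 0.07160249 0.06      ]
bolt [0.5522 0.1281 0.014 ] [0.5513 0.128  0.0168]
bolt [0.5722 0.0315 0.014 ] [0.5713 0.0317 0.0163]
bolt [0.4578 0.0087 0.014 ] [0.457  0.0088 0.0189]
bolt [0.438  0.1048 0.014 ] [0.4376 0.105  0.015 ]
[[ 0.5566  0.1393  0.014 ]
 [ 0.6114 -0.1151  0.014 ]
 [ 0.4767 -0.1416  0.014 ]
 [ 0.4239  0.112   0.014 ]] [ 0.51714621 -0.00136232  0.014     ]
spacer (array([ 0.53583852, -0.02714088,  0.17674007]), [np.float64(0.025921402847001482), np.float64(0.025921402847001642)]) [ 0.57864164 -0.05017071  0.086     ]
spacer (array([ 0.52356722, -0.09299258, -0.00861885]), [np.float64(0.028195232966481344), np.float64(0.028195232966481156)]) [ 0.48467578 -0.06923488  0.086     ]
```

```bash
python3 - <<'E'
from h import *
t=cv2.imread("pics/top0.png");s=cv2.imread("pics/scene0.png")
crop(t,165,130,70,130,6,"pics/c1.png"); crop(s,340,250,130,115,5.5,"pics/c2.png")
st=readout.get_state();M=R.from_rotvec(st["eef_rot"]).as_matrix();print(M.round(3))
E
```

```text
[[-0.91   0.415 -0.001]
 [ 0.415  0.91  -0.002]
 [ 0.    -0.002 -1.   ]]
```

View pics/c1.png

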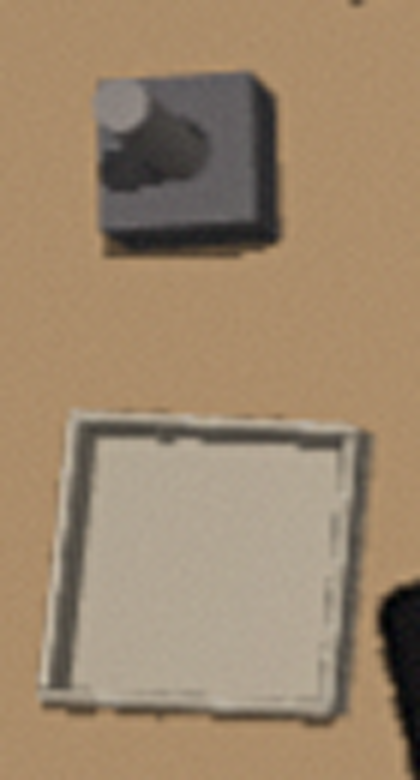

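View pics/c2.png

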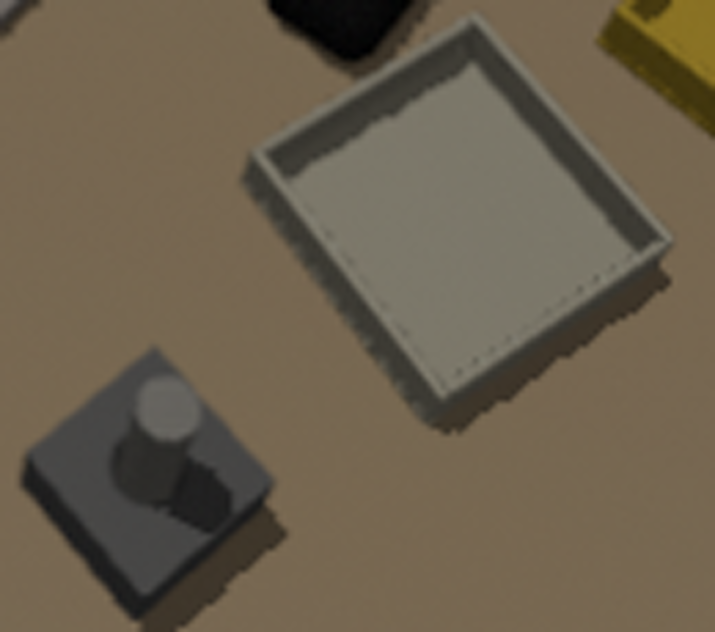

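Trays: white at top (199,224) / scene (423,289), yellow at top (185,297) / scene (487,255). The white one matches the description, and the crop confirms it.

```bash
python3 - <<'E'
from h import *
T=lambda x,y:(165+(x+.5)/6-.5,130+(y+.5)/6-.5); S=lambda x,y:(340+(x+.5)/5.5-.5,250+(y+.5)/5.5-.5)
print("pin top",tri(S(168,408),T(123,105)))
def match(pt,ps,z,nm):
    L=[]
    for a in pt:
        e=onz("top",T(*a),z);q=proj("scene",e)[0];b=min(ps,key=lambda b:np.hypot(*(np.array(S(*b))-q)));L.append(e);print(nm,e.round(4),tri(S(*b),T(*a))[0].round(4))
    L=np.array(L);print(L.mean(0).round(4),[np.linalg.norm(L[i]-L[(i+1)%4]).round(4) for i in range(4)]); e=L[0]+L[1]-L[2]-L[3];print(np.degrees(np.arctan2(e[1],e[0])).round(1))
match([(97,78),(252,73),(258,220),(102,230)],[(153,350),(24,458),(142,598),(272,485)],.045,"holder")
match([(75,412),(356,430),(330,712),(42,700)],[(473,18),(256,157),(443,397),(670,240)],.035,"tray")
E
```

```text
pin top (array([0.59166136, 0.33464715, 0.11953958]), [np.float64(0.0006880399231406219), np.float64(0.0006880399231406848)])
holder [0.6262 0.372  0.045 ] [0.6254 0.3719 0.0464]
holder [0.628  0.3017 0.045 ] [0.6291 0.3031 0.0408]
holder [0.5594 0.2968 0.045 ] [0.5599 0.2984 0.0409]
holder [0.5554 0.3667 0.045 ] [0.5558 0.3681 0.042 ]
[0.5923 0.3343 0.045 ] [np.float64(0.0703), np.float64(0.0688), np.float64(0.07), np.float64(0.071)]
4.2
tray [0.4741 0.3787 0.035 ] [0.4736 0.3802 0.0333]
tray [0.4647 0.2525 0.035 ] [0.465  0.2548 0.0281]
tray [0.3392 0.2604 0.035 ] [0.3393 0.2616 0.0299]
tray [0.3458 0.3871 0.035 ] [0.3461 0.3881 0.0318]
[0.406  0.3197 0.035 ] [np.float64(0.1265), np.float64(0.1257), np.float64(0.1269), np.float64(0.1285)]
-3.7
```

```bash
cat > plan.py <<'E'
import sys
from h import *
# usage: plan.py x y z jawdeg(or none)
def plan(x,y,z,jaw=None):
    st=readout.get_state();p=st["ee_pos"];M=R.from_rotvec(st["eef_rot"]).as_matrix()
    d=M.T@(np.array([x,y,z])-p); cur=np.degrees(np.arctan2(M[1,1],M[0,1])); turn=0
    if jaw is not None:
        turn=-((jaw-cur+90)%180-90)
    print("clock %.2f"%st["clock"],"pos",p.round(4),"jaw %.1f"%cur,"q6 %.2f"%st["joint_positions"][5],"tilt",M[:2,2].round(4),"F",st["ft_force"].round(1),"grip %.3f"%st["grip_width"])
    print("shift",(d/.3).round(4),"turn %.4f (%.1f deg)"%(turn/90,turn),"rows>=",int(np.ceil(max(np.linalg.norm(d)/.0625,abs(turn)/10.7))))
if __name__=="__main__":
    a=[float(v) for v in sys.argv[1:]]; plan(*a)
E
python3 plan.py .40 .26 .22 101.4; python3 plan.py .53 -.0600 .20
```

```text
clock 0.10 pos [0.259  0.5682 0.2303] jaw 65.5 q6 -0.13 tilt [-0.0009 -0.0015] F [0.3 0.5 0.7] grip 0.998
shift [-0.8538 -0.7397  0.0354] turn -0.3990 (-35.9 deg) rows>= 6
clock 0.10 pos [0.259  0.5682 0.2303] jaw 65.5 q6 -0.13 tilt [-0.0009 -0.0015] F [0.3 0.5 0.7] grip 0.998
shift [-1.6907 -1.5303  0.1033] turn 0.0000 (0.0 deg) rows>= 11
```

```bash
python3 -m crank '[[[-0.854,-0.74,0.035],-0.4,1],[[-0.854,-0.74,0.035],-0.4,1],[[-0.854,-0.74,0.035],-0.4,1],[[-0.854,-0.74,0.035],-0.4,1],[[-0.854,-0.74,0.035],-0.4,1],[[-0.854,-0.74,0.035],-0.4,1],[[-0.854,-0.74,0.035],-0.4,1],[[-0.854,-0.74,0.035],-0.4,1]]'; python3 plan.py .5295 -.0603 .2 101.4
```

```text
clock: 1.1
ee_pos: [0.3997, 0.2602, 0.2199]
eef_rot: [0.314, -3.124, 0.002]
ft_force: [-0.0, 0.8, 0.2]
grip_width: 0.998
clock 1.10 pos [0.3997 0.2602 0.2199] jaw 101.5 q6 -1.36 tilt [-0.0015 -0.0012] F [-0.   0.8  0.2] grip 0.998
shift [-0.2117 -1.1328  0.0671] turn 0.0007 (0.1 deg) rows>= 6
```

```bash
python3 -m crank '[[[-0.212,-1,0.067],0,0],[[-0.212,-1,0.067],0,0],[[-0.212,-1,0.067],0,0],[[-0.212,-1,0.067],0,0],[[-0.212,-1,0.067],0,0],[[-0.212,-1,0.067],0,0]]'; python3 plan.py .5295 -.0603 .12 101.4
```

```text
clock: 1.85
ee_pos: [0.5226, -0.0232, 0.1994]
eef_rot: [0.309, -3.124, 0.002]
ft_force: [-0.3, 0.4, -1.3]
grip_width: 0.501
clock 1.85 pos [ 0.5226 -0.0232  0.1994] jaw 101.3 q6 -1.96 tilt [-0.0021 -0.0015] F [-0.3  0.4 -1.3] grip 0.501
shift [ 0.0012 -0.1256  0.2649] turn -0.0012 (-0.1 deg) rows>= 2
```

```bash
python3 -m crank '[[[0,-0.132,0.1],0,-0.2],[[0,-0.132,0.25],0,-0.2],[[0,-0.132,0.267],0,-0.2],[[0,-0.132,0.267],0,-0.2]]'; python3 plan.py .5295 -.0603 .067 101.4
python3 - <<'E'
from h import *
t=cap("top");s=cap("scene");crop(t,258,130,120,95,5,"pics/d1.png"); crop(s,230,130,150,130,4.5,"pics/d2.png")
E
```

```text
clock: 2.35
ee_pos: [0.5304, -0.0605, 0.12]
eef_rot: [0.312, -3.124, 0.001]
ft_force: [1.5, -0.6, -0.3]
grip_width: 0.398
clock 2.35 pos [ 0.5304 -0.0605  0.12  ] jaw 101.4 q6 -2.03 tilt [-0.0023 -0.0012] F [ 1.5 -0.6 -0.3] grip 0.398
shift [0.0024 0.0015 0.1766] turn 0.0002 (0.0 deg) rows>= 1
```

View pics/d2.png

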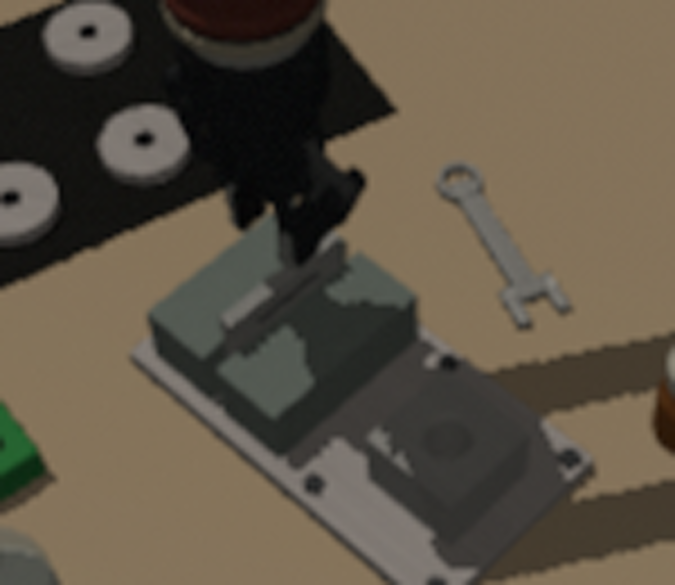

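View pics/d1.png

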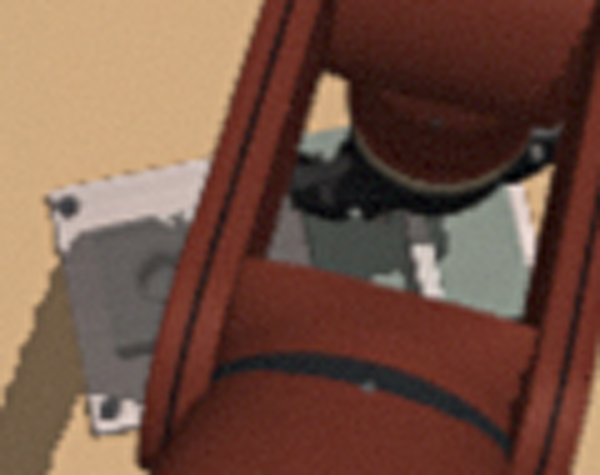

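```bash
python3 -m crank '[[[0.002,0.001,0.09],0,-0.2],[[0.002,0.001,0.173],0,-0.2],[[0.002,0.001,0.173],0,-0.2],[[0.002,0.001,0.173],0,-1],[[0.002,0.001,0.173],0,-1],[[0.002,0.001,0.173],0,-1],[[0.002,0.001,0.173],0,-1],[[0.002,0.001,0.173],0,-1]]'; python3 plan.py .5295 -.0603 .067 101.4
```

```text
clock: 3.45
ee_pos: [0.5327, -0.0615, 0.0718]
eef_rot: [-0.311, 3.122, -0.005]
ft_force: [-0.4, 0.6, 6.3]
grip_width: 0.097
clock 3.45 pos [ 0.5327 -0.0615  0.0718] jaw 101.4 q6 -2.03 tilt [ 0.0046 -0.0028] F [-0.4  0.6  6.3] grip 0.097
shift [0.0098 0.0062 0.0161] turn -0.0002 (-0.0 deg) rows>= 1
```

```bash
python3 -m crank '[[[0.002,0.001,-0.05],0,-1],[[0.002,0.001,-0.2],0,-1],[[0.002,0.001,-0.36],0,-1],[[0.002,0.001,-0.45],0,-1],[[0.002,0.001,-0.45],0,-1]]'; python3 plan.py .406 .20 .20 86.3;python3 - <<'E'
from h import *
t=cap("top");s=cap("scene");crop(s,200,80,200,180,3.5,"pics/e2.png")
E
```

```text
clock: 4.08
ee_pos: [0.5332, -0.0615, 0.2104]
eef_rot: [-0.311, 3.116, -0.009]
ft_force: [0.1, -0.2, -1.9]
grip_width: 0.093
clock 4.08 pos [ 0.5332 -0.0615  0.2104] jaw 101.4 q6 -2.03 tilt [ 0.0108 -0.0046] F [ 0.1 -0.2 -1.9] grip 0.093
shift [0.2439 0.9383 0.0261] turn 0.1676 (15.1 deg) rows>= 5
```

View pics/e2.png

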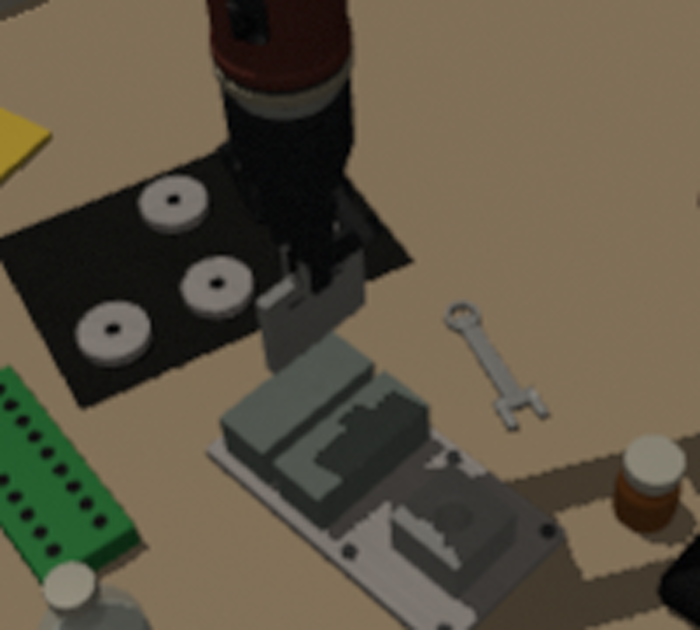

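```bash
python3 -m crank '[[[0.244,0.94,0.03],0.168,-1],[[0.244,0.94,0.03],0.168,-1],[[0.244,0.94,0.03],0.168,-1],[[0.244,0.94,0.03],0.168,-1],[[0.244,0.94,0.03],0.168,-1],[[0.244,0.94,0.03],0.168,-1],[[0.244,0.94,0.03],0.168,-1]]'; python3 plan.py .406 .32 .14 86.3
```

```text
clock: 5.05
ee_pos: [0.4028, 0.2006, 0.1946]
eef_rot: [0.101, 3.138, -0.006]
ft_force: [0.9, -0.8, -1.3]
grip_width: 0.098
clock 5.05 pos [0.4028 0.2006 0.1946] jaw 86.3 q6 -1.22 tilt [ 0.0016 -0.004 ] F [ 0.9 -0.8 -1.3] grip 0.098
shift [0.0154 0.3986 0.1804] turn 0.0001 (0.0 deg) rows>= 3
```

```bash
python3 -m crank '[[[0.015,0.4,0.05],0,-1],[[0.015,0.4,0.15],0,-1],[[0.015,0.4,0.25],0,-1],[[0.015,0.4,0.35],0,-1],[[0.015,0.4,0.41],0,-1],[[0.015,0.4,0.41],0,-1],[[0.015,0.4,0.41],0,-1]]'; python3 plan.py .406 .32 .064 86.3;python3 - <<'E'
from h import *
s=cap("scene");crop(s,360,170,200,180,3.5,"pics/f2.png")
E
```

```text
clock: 5.92
ee_pos: [0.4075, 0.3201, 0.0723]
eef_rot: [0.103, 3.137, -0.005]
ft_force: [-0.3, -0.6, -1.4]
grip_width: 0.096
clock 5.92 pos [0.4075 0.3201 0.0723] jaw 86.2 q6 -0.99 tilt [ 0.0033 -0.0031] F [-0.3 -0.6 -1.4] grip 0.096
shift [ 0.005  -0.0006  0.0275] turn -0.0006 (-0.1 deg) rows>= 1
```

View pics/f2.png

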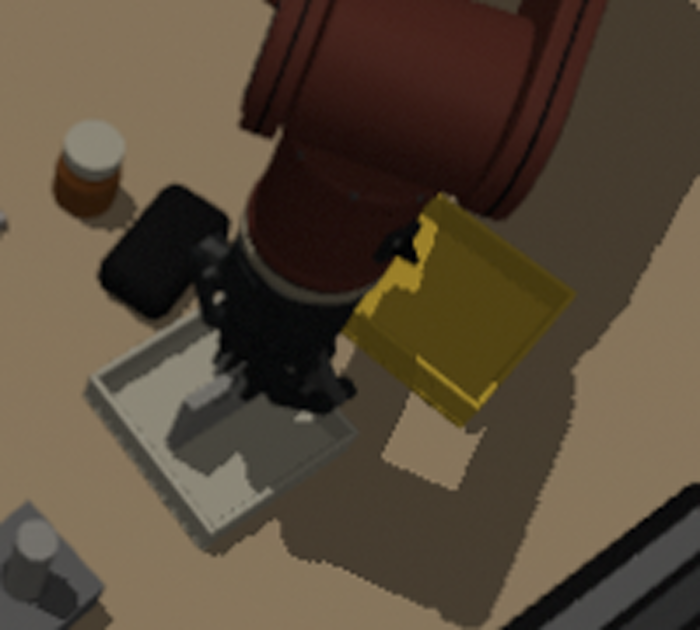

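```bash
python3 -m crank '[[[0,0,0.015],0,-1],[[0,0,0.024],0,-1],[[0,0,0.028],0,-1],[[0,0,0.028],0,-1]]'; python3 plan.py .406 .32 .064 86.3
```

```text
clock: 6.48
ee_pos: [0.4075, 0.3203, 0.0641]
eef_rot: [0.102, 3.136, -0.004]
ft_force: [-0.8, -0.2, -2.8]
grip_width: 0.093
clock 6.47 pos [0.4075 0.3203 0.0641] jaw 86.3 q6 -0.99 tilt [ 0.0037 -0.0029] F [-0.8 -0.2 -2.8] grip 0.093
shift [ 0.0049 -0.0015  0.0003] turn -0.0004 (-0.0 deg) rows>= 1
```

```bash
python3 -m crank '[[[0,0,0.003],0,-1],[[0,0,0.006],0,-0.6],[[0,0,0.006],0,-0.4],[[0,0,0.003],0,-0.3],[[0,0,-0.05],0,-0.3],[[0,0,-0.2],0,-0.3],[[0,0,-0.4],0,0],[[0,0,-0.5],0,0.5],[[0,0,-0.5],0,1]]'; python3 plan.py .54 .05 .22 90;python3 - <<'E'
from h import *
s=cap("scene");t=cap("top");crop(s,360,170,200,180,3.5,"pics/g2.png");cv2.imwrite("pics/g1.png",t)
E
```

```text
clock: 7.6
ee_pos: [0.409, 0.322, 0.2189]
eef_rot: [0.102, 3.129, 0.002]
ft_force: [0.5, -0.1, -0.3]
grip_width: 0.901
clock 7.60 pos [0.409  0.322  0.2189] jaw 86.3 q6 -0.99 tilt [0.0108 0.0012] F [ 0.5 -0.1 -0.3] grip 0.901
shift [-0.4948 -0.8764 -0.    ] turn -0.0414 (-3.7 deg) rows>= 5
```

View pics/g2.png

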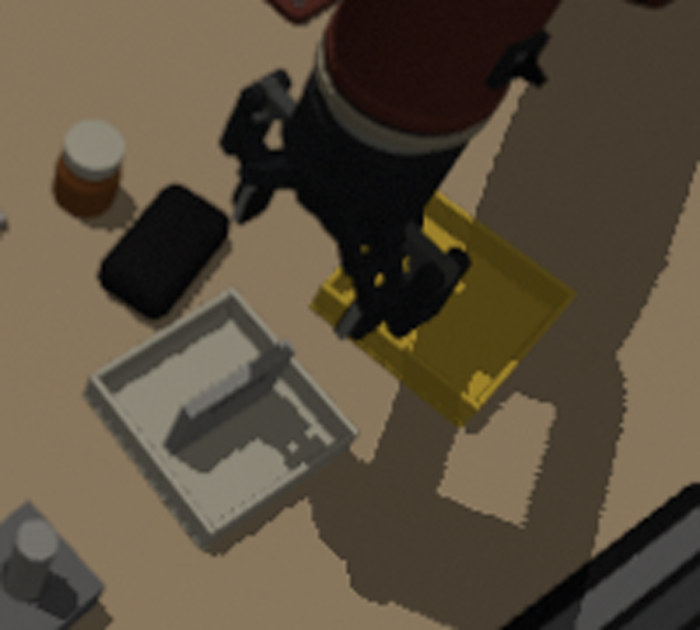

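View pics/g1.png

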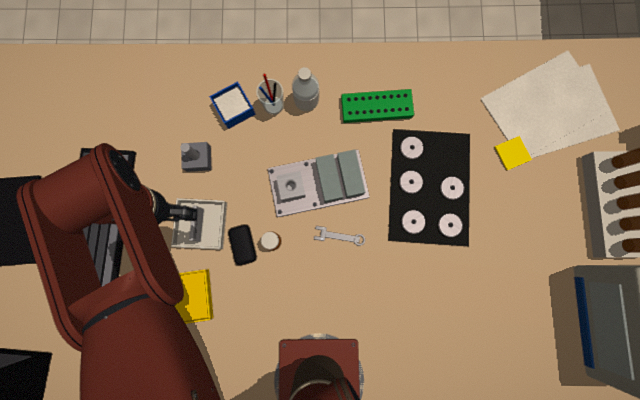

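```bash
python3 - <<'E'
from h import *
from m1 import discs
t=cv2.imread("pics/g1.png")
for a in discs(t,"top",(388,128,472,247)): print(onz("top",a[:2],.016)[:2].round(4))
hsv=cv2.cvtColor(t,cv2.COLOR_BGR2HSV); g=t.astype(int)
m=((g[:,:,1]-g[:,:,2]>3)&(g[:,:,1]>85)).astype(np.uint8); m[:, :300]=0;m[:,375:]=0;m[:140]=0;m[220:]=0
n,l,st,c=cv2.connectedComponentsWithStats(m);print(st[1:][st[1:,4]>100],c[1:][st[1:,4]>100])
pts=np.vstack([np.argwhere(l==i)[:,::-1] for i in range(1,n) if st[i,4]>100]).astype(float)
W=np.array([onz("top",p,.06)[:2] for p in pts]).astype(np.float32)
r=cv2.minAreaRect(W*1000);print(r)
cs=[np.array([onz("top",p,.06) for p in [c[i]]]).round(4) for i in range(1,n) if st[i,4]>100];print(cs)
E
```

```text
[ 0.3978 -0.3589]
[ 0.4075 -0.2597]
[ 0.5002 -0.3706]
[ 0.5181 -0.2587]
[ 0.6162 -0.2653]
[[338 151  26  45 754]
 [316 155  27  46 775]] [[350.58885942 172.83023873]
 [328.58193548 177.52      ]]
((528.8577880859375, -58.92125701904297), (118.43901824951172, 107.98379516601562), 11.42651653289795)
[array([[ 0.5342, -0.0888,  0.06  ]]), array([[ 0.5221, -0.03  ,  0.06  ]])]
```

```bash
python3 plan.py .45 .04 .22 45
```

```text
clock 7.70 pos [0.4069 0.3207 0.2145] jaw 86.3 q6 -0.99 tilt [ 0.0043 -0.0025] F [ 0.4 -0.8 -0.9] grip 0.999
shift [-0.2044 -0.9245 -0.0155] turn 0.4586 (41.3 deg) rows>= 5
```

```bash
python3 -m crank '[[[-0.2,-0.93,-0.02],0.459,1],[[-0.2,-0.93,-0.02],0.459,1],[[-0.2,-0.93,-0.02],0.459,1],[[-0.2,-0.93,-0.02],0.459,1],[[-0.2,-0.93,-0.02],0.459,1],[[-0.2,-0.93,-0.02],0.459,1]]'; python3 plan.py .518 -.2587 .10 45
```

```text
clock: 8.45
ee_pos: [0.4478, 0.0363, 0.2197]
eef_rot: [1.209, 2.897, -0.003]
ft_force: [0.1, 1.3, -1.2]
grip_width: 0.995
clock 8.45 pos [0.4478 0.0363 0.2197] jaw 44.7 q6 -0.87 tilt [ 0.0013 -0.0026] F [ 0.1  1.3 -1.2] grip 0.995
shift [-0.8625 -0.5253  0.402 ] turn -0.0031 (-0.3 deg) rows>= 6
```

```bash
python3 -m crank '[[[-0.863,-0.525,0.1],0,1],[[-0.863,-0.525,0.1],0,1],[[-0.863,-0.525,0.2],0,1],[[-0.863,-0.525,0.3],0,1],[[-0.863,-0.525,0.402],0,1],[[-0.863,-0.525,0.402],0,1],[[-0.863,-0.525,0.402],0,1]]'; python3 plan.py .518 -.2587 .002 45
```

```text
clock: 9.32
ee_pos: [0.5163, -0.2574, 0.0963]
eef_rot: [-1.209, -2.895, 0.0]
ft_force: [0.7, -0.0, 0.5]
grip_width: 0.999
clock 9.32 pos [ 0.5163 -0.2574  0.0963] jaw 44.7 q6 -1.38 tilt [-0.0044  0.0016] F [ 0.7 -0.   0.5] grip 0.999
shift [-0.0082  0.0016  0.3143] turn -0.0038 (-0.3 deg) rows>= 2
```

```bash
python3 -m crank '[[[-0.008,0.0016,0.15],0,1],[[-0.008,0.0016,0.25],0,1],[[-0.008,0.0016,0.3],0,1],[[-0.008,0.0016,0.314],0,1],[[-0.008,0.0016,0.314],0,1]]'; python3 plan.py .518 -.2587 .002 45
python3 - <<'E'
from h import *
s=cap("scene");t=cap("top");crop(s,200,90,130,110,5,"pics/i2.png");cv2.imwrite("pics/i1.png",t)
E
```

```text
clock: 9.95
ee_pos: [0.5188, -0.2587, 0.0033]
eef_rot: [-1.209, -2.896, 0.001]
ft_force: [-0.0, -0.4, 0.5]
grip_width: 1.001
clock 9.95 pos [ 0.5188 -0.2587  0.0033] jaw 44.7 q6 -1.38 tilt [-0.0029  0.0007] F [-0.  -0.4  0.5] grip 1.001
shift [ 0.002  -0.002   0.0042] turn -0.0035 (-0.3 deg) rows>= 1
```

View pics/i2.png

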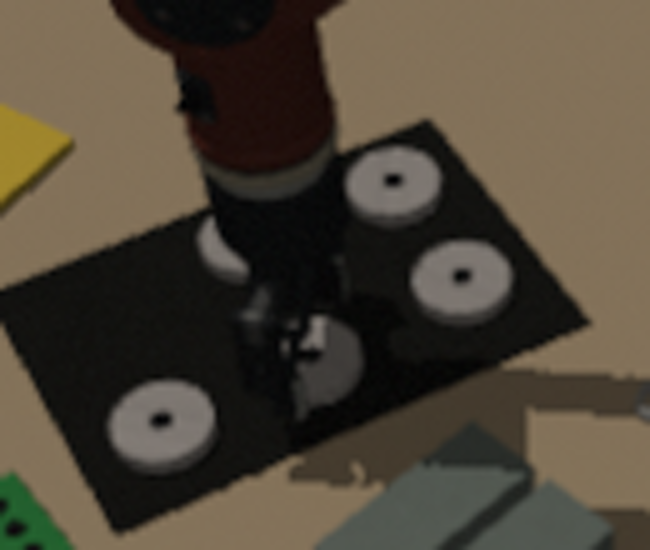

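```bash
python3 -m crank '[[[0,-0.002,0.014],0,1],[[0,-0.002,0.014],0,0.7],[[0,-0.002,0.014],0,0.3],[[0,-0.002,0.014],0,-1],[[0,-0.002,0.014],0,-1],[[0,-0.002,0.014],0,-1],[[0,-0.002,0.014],0,-1]]'; python3 plan.py .518 -.2587 .12 45
```

```text
clock: 10.92
ee_pos: [0.5192, -0.26, 0.0003]
eef_rot: [-1.21, -2.898, 0.002]
ft_force: [-1.2, 0.9, 6.1]
grip_width: 0.698
clock 10.93 pos [ 5.192e-01 -2.600e-01  3.000e-04] jaw 44.7 q6 -1.38 tilt [-0.0013 -0.0006] F [-1.2  0.9  6.1] grip 0.698
shift [ 6.00e-03 -3.00e-04 -3.99e-01] turn -0.0036 (-0.3 deg) rows>= 2
```

```bash
python3 -m crank '[[[0,0,-0.15],0,-1],[[0,0,-0.35],0,-1],[[0,0,-0.45],0,-1],[[0,0,-0.45],0,-1]]'; python3 plan.py .530 -.061 .13 45
python3 - <<'E'
from h import *
s=cap("scene");crop(s,200,70,180,150,4.4,"pics/j2.png")
E
```

```text
clock: 11.42
ee_pos: [0.5211, -0.2611, 0.1384]
eef_rot: [1.209, 2.894, -0.003]
ft_force: [0.1, -0.1, -1.5]
grip_width: 0.691
clock 11.43 pos [ 0.5211 -0.2611  0.1384] jaw 44.7 q6 -1.38 tilt [ 0.0038 -0.004 ] F [ 0.1 -0.1 -1.5] grip 0.691
shift [0.4538 0.4901 0.0254] turn -0.0037 (-0.3 deg) rows>= 4
```

View pics/j2.png

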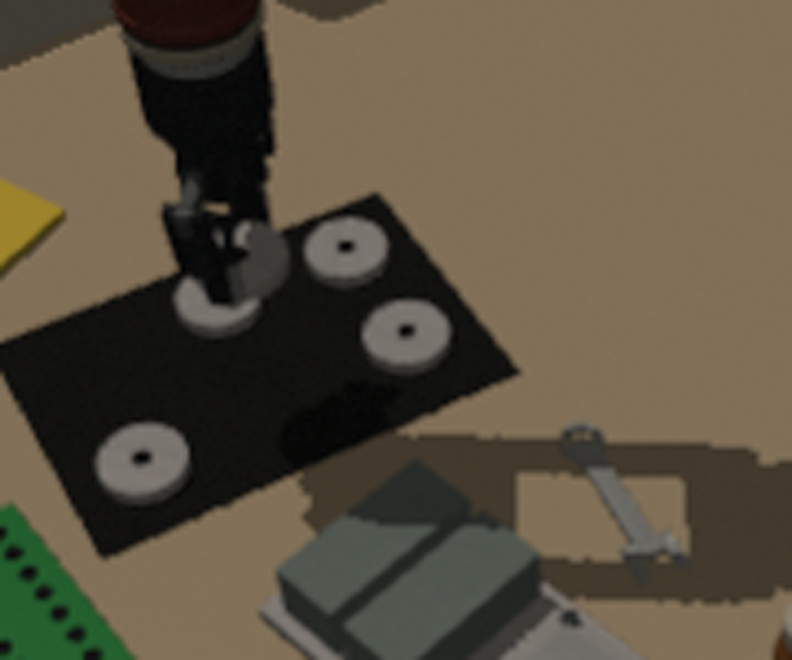

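Disc is held flat.

```bash
python3 -m crank '[[[0.454,0.49,-0.03],0,-1],[[0.454,0.49,-0.03],0,-1],[[0.454,0.49,-0.03],0,-1],[[0.454,0.49,0.02],0,-1],[[0.454,0.49,0.1],0,-1],[[0.454,0.49,0.1],0,-1]]'; python3 plan.py .530 -.061 .0575 45
```

```text
clock: 12.22
ee_pos: [0.5253, -0.0596, 0.1012]
eef_rot: [-1.208, -2.892, 0.004]
ft_force: [-0.9, -0.2, -0.9]
grip_width: 0.699
clock 12.22 pos [ 0.5253 -0.0596  0.1012] jaw 44.7 q6 -1.04 tilt [-0.0077  0.0002] F [-0.9 -0.2 -0.9] grip 0.699
shift [-0.0153  0.0086  0.1456] turn -0.0037 (-0.3 deg) rows>= 1
```

```bash
python3 -m crank '[[[-0.015,0.009,0.06],0,-1],[[-0.015,0.009,0.12],0,-1],[[-0.015,0.009,0.14],0,-1],[[-0.015,0.009,0.144],0,-1],[[-0.015,0.009,0.144],0,-1]]'; python3 plan.py .530 -.061 .0568 45
```

```text
clock: 12.85
ee_pos: [0.5304, -0.061, 0.0586]
eef_rot: [-1.208, -2.893, 0.004]
ft_force: [0.2, 0.5, -0.7]
grip_width: 0.699
clock 12.85 pos [ 0.5304 -0.061   0.0586] jaw 44.7 q6 -1.04 tilt [-0.0068 -0.    ] F [ 0.2  0.5 -0.7] grip 0.699
shift [ 0.0011 -0.0009  0.006 ] turn -0.0037 (-0.3 deg) rows>= 1
```

```bash
python3 -m crank '[[[0,0,0.005],0,-1],[[0,0,0.007],0,-1],[[0,0,0.007],0,0.6],[[0,0,0.005],0,0.8],[[0,0,0],0,1],[[0,0,-0.03],0,1],[[0,0,-0.15],0,1],[[0,0,-0.3],0,1],[[0,0,-0.3],0,1]]'; python3 plan.py .6162 -.2653 .13 45
```

```text
clock: 13.98
ee_pos: [0.5344, -0.0619, 0.1538]
eef_rot: [1.21, 2.896, -0.002]
ft_force: [0.3, 0.4, -0.2]
grip_width: 1.0
clock 13.97 pos [ 0.5344 -0.0619  0.1538] jaw 44.7 q6 -1.04 tilt [ 0.0021 -0.0024] F [ 0.3  0.4 -0.2] grip 1.000
shift [-0.6738 -0.2826  0.0816] turn -0.0037 (-0.3 deg) rows>= 4
```

```bash
python3 -m crank '[[[-0.674,-0.283,-0.05],0,1],[[-0.674,-0.283,-0.05],0,1],[[-0.674,-0.283,0.02],0,1],[[-0.674,-0.283,0.1],0,1],[[-0.674,-0.283,0.16],0,1],[[-0.674,-0.283,0.16],0,1]]'; python3 plan.py .6162 -.2653 .0 45
cat > look.py <<'E'
import sys
from h import *
from m2 import mark
tag=sys.argv[1];z=float(sys.argv[2])
t=cap("top");s=cap("scene");cv2.imwrite(f"pics/{tag}_t.png",t);cv2.imwrite(f"pics/{tag}_s.png",s)
a=cv2.resize(t[110:260,255:480],None,fx=1.75,fy=1.75);b=cv2.resize(s[95:255,190:370],None,fx=2.2,fy=2.2)
h=max(a.shape[0],b.shape[0]);pad=lambda i:cv2.copyMakeBorder(i,0,h-i.shape[0],0,0,cv2.BORDER_CONSTANT);cv2.imwrite(f"pics/{tag}.png",np.hstack([pad(a),pad(b)]))
for n,im in(("top",t),("scene",s)):
    g=cv2.cvtColor(im,cv2.COLOR_BGR2GRAY)
    for c in ([.5288,-.0597,z],[.3978,-.3589,.016],[.4075,-.2597,.016],[.5002,-.3706,.016],[.6162,-.2653,.016]):
        q=proj(n,c)[0]
        m=mark(g,q);m=mark(g,m); print(n,c[:2],"->",onz(n,m,c[2])[:2].round(4))
E
python3 look.py k1 .072
```

```text
clock: 14.72
ee_pos: [0.6141, -0.2638, 0.1032]
eef_rot: [-1.209, -2.896, 0.0]
ft_force: [-0.1, 1.3, -1.2]
grip_width: 0.998
clock 14.72 pos [ 0.6141 -0.2638  0.1032] jaw 44.7 q6 -1.30 tilt [-0.0031  0.001 ] F [-0.1  1.3 -1.2] grip 0.998
shift [-0.0095  0.002   0.344 ] turn -0.0037 (-0.3 deg) rows>= 2
top [0.5288, -0.0597] -> [ 0.5306 -0.0602]m2.py:8: RuntimeWarning: invalid value encountered in scalar divide
  w=np.clip(mx*.8-k,0,None)*(d<5.0); return (w*xs).sum()/w.sum(),(w*ys).sum()/w.sum()
Traceback (most recent call last):
  File "look.py", line 12, in <module>
    m=mark(g,q);m=mark(g,m); print(n,c[:2],"->",onz(n,m,c[2])[:2].round(4))
                  ~~~~^^^^^
  File "m2.py", line 5, in mark
    x0,y0=int(q[0])-r,int(q[1])-r; k=g[y0:y0+2*r+1,x0:x0+2*r+1].astype(float)
          ~~~^^^^^^
ValueError: cannot convert float NaN to integer
```

View pics/k1.png

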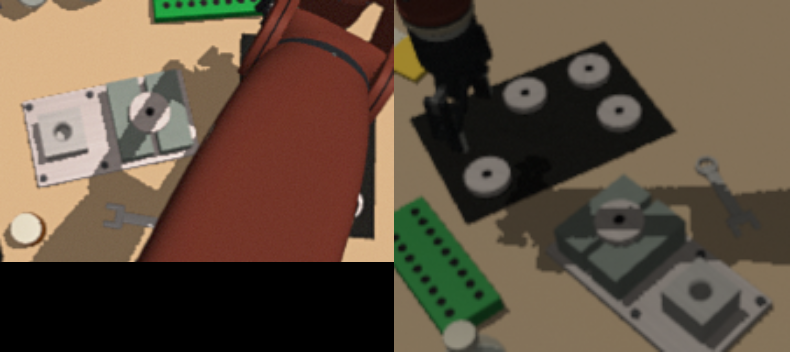

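```bash
sed -i 's/        m=mark(g,q);m=mark(g,m);/        m=mark(g,q)\n        if np.isnan(m[0]): continue\n        m=mark(g,m)\n        if np.isnan(m[0]): continue\n        /' look.py; sed -i 's/for c in (/for c in (/' look.py
sed -i 's/w.sum(),(w\*ys)/max(w.sum(),1e-9),(w*ys)/' m2.py
python3 - <<'E'
from h import *
from m2 import mark
s=cv2.imread("pics/k1_s.png");g=cv2.cvtColor(s,cv2.COLOR_BGR2GRAY)
for c in ([.53,-.06,.072],[.3978,-.3589,.016],[.4075,-.2597,.016],[.5002,-.3706,.016],[.6162,-.2653,.016]):
    q=proj("scene",c)[0];m=mark(g,q);print(q.round(1),np.round(m,1),onz("scene",m,c[2])[:2].round(4))
E
python3 -m crank '[[[-0.008,0.002,0.15],0,1],[[-0.008,0.002,0.27],0,1],[[-0.008,0.002,0.33],0,1],[[-0.008,0.002,0.344],0,1],[[-0.008,0.002,0.344],0,1]]'; python3 plan.py .6162 -.2653 .0 45
```

```text
[291.9 194.3] [291.9 194.2] [ 0.5299 -0.0604]
[278.2 125.6] [278.2 125.6] [ 0.3977 -0.3588]
[291.9 144.8] [291.9 144.8] [ 0.4074 -0.2599]
[249.  136.5] [249.1 136.6] [ 0.4999 -0.3702]
[231.7 173.6] [231.8 173.5] [ 0.6161 -0.2653]
clock: 15.45
ee_pos: [0.6194, -0.2659, 0.005]
eef_rot: [1.207, 2.896, -0.002]
ft_force: [-0.1, 0.5, -0.0]
grip_width: 0.998
clock 15.45 pos [ 0.6194 -0.2659  0.005 ] jaw 44.8 q6 -1.30 tilt [ 0.0035 -0.003 ] F [-0.1  0.5 -0. ] grip 0.998
shift [ 0.009  -0.006   0.0166] turn -0.0027 (-0.2 deg) rows>= 1
```

```bash
python3 -m crank '[[[0.009,-0.006,0.017],0,1],[[0.009,-0.006,0.017],0,0.7],[[0.009,-0.006,0.017],0,0.3],[[0.009,-0.006,0.017],0,-1],[[0.009,-0.006,0.017],0,-1],[[0.009,-0.006,0.017],0,-1]]'; python3 plan.py .6162 -.2653 .13 45
```

```text
clock: 16.2
ee_pos: [0.6169, -0.2658, 0.0011]
eef_rot: [1.206, 2.894, -0.003]
ft_force: [-0.1, 0.5, 5.9]
grip_width: 0.698
clock 16.20 pos [ 0.6169 -0.2658  0.0011] jaw 44.8 q6 -1.30 tilt [ 0.0049 -0.0039] F [-0.1  0.5  5.9] grip 0.698
shift [ 2.000e-04 -2.000e-04 -4.296e-01] turn -0.0027 (-0.2 deg) rows>= 3
```

```bash
python3 -m crank '[[[0,0,-0.15],0,-1],[[0,0,-0.35],0,-1],[[0,0,-0.45],0,-1],[[0,0,-0.45],0,-1]]'; python3 plan.py .5293 -.0604 .12 45
```

```text
clock: 16.7
ee_pos: [0.6182, -0.2664, 0.1398]
eef_rot: [1.204, 2.888, -0.004]
ft_force: [0.3, -0.7, -2.5]
grip_width: 0.697
clock 16.70 pos [ 0.6182 -0.2664  0.1398] jaw 44.8 q6 -1.30 tilt [ 0.0106 -0.0071] F [ 0.3 -0.7 -2.5] grip 0.697
shift [0.697  0.2727 0.058 ] turn -0.0027 (-0.2 deg) rows>= 4
```

```bash
python3 -m crank '[[[0.697,0.273,0.0],0,-1],[[0.697,0.273,0.0],0,-1],[[0.697,0.273,0.0],0,-1],[[0.697,0.273,0.06],0,-1],[[0.697,0.273,0.1],0,-1],[[0.697,0.273,0.1],0,-1]]'; python3 plan.py .5293 -.0604 .0700 45
```

```text
clock: 17.45
ee_pos: [0.528, -0.0604, 0.105]
eef_rot: [1.205, 2.892, -0.005]
ft_force: [0.6, 0.3, -1.4]
grip_width: 0.694
clock 17.45 pos [ 0.528  -0.0604  0.105 ] jaw 44.8 q6 -1.04 tilt [ 0.0066 -0.0065] F [ 0.6  0.3 -1.4] grip 0.694
shift [-0.0019  0.0029  0.1166] turn -0.0025 (-0.2 deg) rows>= 1
```

```bash
python3 -m crank '[[[-0.002,0.003,0.06],0,-1],[[-0.002,0.003,0.1],0,-1],[[-0.002,0.003,0.115],0,-1],[[-0.002,0.003,0.118],0,-1],[[-0.002,0.003,0.118],0,-1]]'; python3 plan.py .5293 -.0604 .0690 45
```

```text
clock: 18.08
ee_pos: [0.5295, -0.0606, 0.0696]
eef_rot: [1.205, 2.892, -0.005]
ft_force: [0.1, -0.4, -0.5]
grip_width: 0.695
clock 18.07 pos [ 0.5295 -0.0606  0.0696] jaw 44.8 q6 -1.04 tilt [ 0.0069 -0.0065] F [ 0.1 -0.4 -0.5] grip 0.695
shift [0.0011 0.     0.0019] turn -0.0027 (-0.2 deg) rows>= 1
```

```bash
python3 -m crank '[[[0,0,0.002],0,-1],[[0,0,0.003],0,-1],[[0,0,0.003],0,0.6],[[0,0,0.002],0,0.8],[[0,0,0],0,1],[[0,0,-0.03],0,1],[[0,0,-0.15],0,1],[[0,0,-0.25],0,1],[[0,0,-0.25],0,1]]'; python3 plan.py .5000 -.3704 .13 45
```

```text
clock: 19.2
ee_pos: [0.5314, -0.0607, 0.1483]
eef_rot: [1.202, 2.886, -0.004]
ft_force: [-1.4, -0.7, -0.1]
grip_width: 0.999
clock 19.20 pos [ 0.5314 -0.0607  0.1483] jaw 44.8 q6 -1.04 tilt [ 0.0134 -0.0082] F [-1.4 -0.7 -0.1] grip 0.999
shift [-0.6583 -0.8014  0.068 ] turn -0.0026 (-0.2 deg) rows>= 5
```

```bash
python3 -m crank '[[[-0.658,-0.801,-0.02],0,1],[[-0.658,-0.801,-0.02],0,1],[[-0.658,-0.801,-0.02],0,1],[[-0.658,-0.801,0.05],0,1],[[-0.658,-0.801,0.12],0,1],[[-0.658,-0.801,0.14],0,1],[[-0.658,-0.801,0.14],0,1]]'; python3 plan.py .5000 -.3704 .0 45; python3 look.py k2 .084
```

```text
clock: 20.08
ee_pos: [0.4991, -0.3696, 0.1063]
eef_rot: [1.206, 2.888, -0.001]
ft_force: [-0.3, -0.6, 0.8]
grip_width: 1.002
clock 20.07 pos [ 0.4991 -0.3696  0.1063] jaw 44.7 q6 -1.55 tilt [ 0.0107 -0.0052] F [-0.3 -0.6  0.8] grip 1.002
shift [-0.     -0.0011  0.3544] turn -0.0034 (-0.3 deg) rows>= 2  File "look.py", line 16
    print(n,c[:2],"->",onz(n,m,c[2])[:2].round(4))
IndentationError: unexpected indent
```

```bash
sed -i 's/^ *print(n,c/        print(n,c/' look.py; python3 look.py k2 .084
```

```text
top [0.5288, -0.0597] -> [ 0.5298 -0.0604]
top [0.3978, -0.3589] -> [ 0.4173 -0.3475]
top [0.4075, -0.2597] -> [ 0.4075 -0.2597]
top [0.5002, -0.3706] -> [ 0.4973 -0.3733]m2.py:8: RuntimeWarning: invalid value encountered in scalar divide
  w=np.clip(mx*.8-k,0,None)*(d<5.0); return (w*xs).sum()/max(w.sum(),1e-9),(w*ys).sum()/w.sum()
Traceback (most recent call last):
  File "look.py", line 14, in <module>
    m=mark(g,m)
  File "m2.py", line 5, in mark
    x0,y0=int(q[0])-r,int(q[1])-r; k=g[y0:y0+2*r+1,x0:x0+2*r+1].astype(float)
                      ~~~^^^^^^
ValueError: cannot convert float NaN to integer
```

View pics/k2.png

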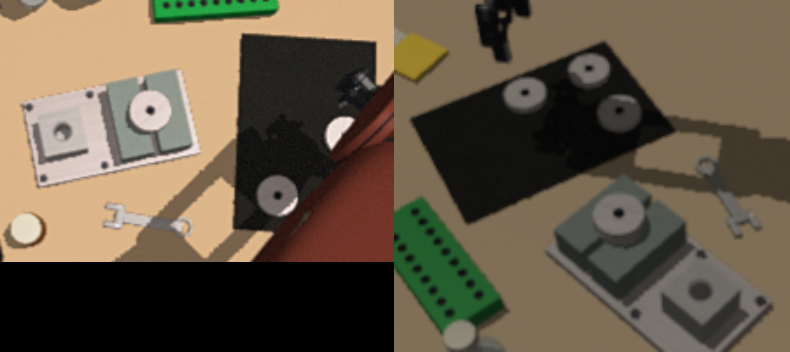

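```bash
python3 - <<'E'
from h import *
from m2 import mark
for X in([.4991,-.3696,.106],[.5,-.3704,.016]):
    a=proj("top",X)[0];b=proj("scene",X)[0];print(((a-[255,110])*1.75).round(),((b-[190,95])*2.2).round()+[394,0])
s=cv2.imread("pics/k2_s.png");g=cv2.cvtColor(s,cv2.COLOR_BGR2GRAY)
for c in ([.53,-.06,.084],[.3978,-.3589,.016],[.4075,-.2597,.016],[.5002,-.3706,.016]):
    q=proj("scene",c)[0];m=mark(g,q);print(q.round(1),np.round(m,1),onz("scene",m,c[2])[:2].round(4))
E
```

```text
[365. 125.] [514.  45.]
[345. 135.] [524.  91.]
[291.6 191.7] [291.7 191.4] [ 0.5293 -0.0606]
[278.2 125.6] [278.2 125.6] [ 0.3978 -0.3588]
[291.9 144.8] [291.9 144.8] [ 0.4074 -0.2599]
[249.  136.5] [249.1 136.6] [ 0.5    -0.3702]
```

```bash
python3 -m crank '[[[0,0,0.15],0,1],[[0,0,0.27],0,1],[[0,0,0.34],0,1],[[0,0,0.354],0,1],[[0,0,0.354],0,1]]'; python3 plan.py .5000 -.3704 .0 45
```

```text
clock: 20.8
ee_pos: [0.5029, -0.3702, 0.0034]
eef_rot: [1.2, 2.886, -0.004]
ft_force: [-0.1, 0.8, 0.5]
grip_width: 0.998
clock 20.80 pos [ 0.5029 -0.3702  0.0034] jaw 44.9 q6 -1.55 tilt [ 0.0144 -0.0086] F [-0.1  0.8  0.5] grip 0.998
shift [ 0.0065 -0.0072  0.0111] turn -0.0016 (-0.1 deg) rows>= 1
```

```bash
python3 -m crank '[[[0.0065,-0.007,0.012],0,1],[[0.0065,-0.007,0.012],0,0.7],[[0.0065,-0.007,0.012],0,0.3],[[0.0065,-0.007,0.012],0,-1],[[0.0065,-0.007,0.012],0,-1],[[0.0065,-0.007,0.012],0,-1]]'; python3 plan.py .5000 -.3704 .13 45
```

```text
clock: 21.55
ee_pos: [0.5007, -0.3711, 0.0012]
eef_rot: [1.199, 2.884, -0.005]
ft_force: [-1.0, 0.1, 6.5]
grip_width: 0.696
clock 21.55 pos [ 0.5007 -0.3711  0.0012] jaw 44.8 q6 -1.55 tilt [ 0.0158 -0.0099] F [-1.   0.1  6.5] grip 0.696
shift [-0.0044  0.0019 -0.4295] turn -0.0018 (-0.2 deg) rows>= 3
```

```bash
python3 -m crank '[[[0,0,-0.15],0,-1],[[-0.004,0.002,-0.35],0,-1],[[-0.004,0.002,-0.46],0,-1],[[-0.004,0.002,-0.46],0,-1],[[-0.004,0.002,-0.46],0,-1]]'; python3 plan.py .5293 -.0604 .13 45
```

```text
clock: 22.18
ee_pos: [0.4991, -0.3696, 0.1377]
eef_rot: [1.2, 2.886, -0.004]
ft_force: [-0.4, 0.0, -0.7]
grip_width: 0.7
clock 22.18 pos [ 0.4991 -0.3696  0.1377] jaw 44.8 q6 -1.55 tilt [ 0.0143 -0.0085] F [-0.4  0.  -0.7] grip 0.700
shift [0.6601 0.798  0.0184] turn -0.0018 (-0.2 deg) rows>= 5
```

```bash
python3 -m crank '[[[0.66,0.798,0.0],0,-1],[[0.66,0.798,0.0],0,-1],[[0.66,0.798,0.0],0,-1],[[0.66,0.798,0.02],0,-1],[[0.66,0.798,0.06],0,-1],[[0.66,0.798,0.06],0,-1],[[0.66,0.798,0.06],0,-1],[[0.66,0.798,0.06],0,-1]]'; python3 plan.py .5295 -.0608 .0818 45
```

```text
clock: 23.18
ee_pos: [0.5293, -0.0617, 0.117]
eef_rot: [1.203, 2.885, -0.004]
ft_force: [-0.2, -1.2, -0.9]
grip_width: 0.695
clock 23.18 pos [ 0.5293 -0.0617  0.117 ] jaw 44.7 q6 -1.04 tilt [ 0.0135 -0.0086] F [-0.2 -1.2 -0.9] grip 0.695
shift [0.0035 0.0023 0.1174] turn -0.0028 (-0.3 deg) rows>= 1
```

```bash
python3 -m crank '[[[0.003,0.002,0.06],0,-1],[[0.003,0.002,0.1],0,-1],[[0.003,0.002,0.115],0,-1],[[0.003,0.002,0.118],0,-1],[[0.003,0.002,0.118],0,-1]]'; python3 plan.py .5295 -.0608 .0812 45
```

```text
clock: 23.8
ee_pos: [0.5296, -0.0611, 0.0815]
eef_rot: [1.203, 2.885, -0.004]
ft_force: [-0.7, 0.3, -1.1]
grip_width: 0.694
clock 23.80 pos [ 0.5296 -0.0611  0.0815] jaw 44.7 q6 -1.04 tilt [ 0.0136 -0.0086] F [-0.7  0.3 -1.1] grip 0.694
shift [0.001  0.0004 0.0009] turn -0.0029 (-0.3 deg) rows>= 1
```

```bash
python3 -m crank '[[[0,0,0.002],0,-1],[[0,0,0.003],0,-1],[[0,0,0.003],0,0.6],[[0,0,0.002],0,0.8],[[0,0,0],0,1],[[0,0,-0.03],0,1],[[0,0,-0.15],0,1],[[0,0,-0.25],0,1],[[0,0,-0.25],0,1],[[0,0,-0.25],0,1]]'; python3 plan.py .4075 -.2597 .14 45
```

```text
clock: 25.05
ee_pos: [0.5283, -0.0603, 0.1562]
eef_rot: [1.203, 2.885, -0.004]
ft_force: [-0.7, 0.6, -0.7]
grip_width: 1.0
clock 25.05 pos [ 0.5283 -0.0603  0.1562] jaw 44.7 q6 -1.04 tilt [ 0.0132 -0.0085] F [-0.7  0.6 -0.7] grip 1.000
shift [-0.1879 -0.7539  0.0542] turn -0.0029 (-0.3 deg) rows>= 4
```

```bash
python3 -m crank '[[[-0.188,-0.754,-0.03],0,1],[[-0.188,-0.754,-0.03],0,1],[[-0.188,-0.754,0.0],0,1],[[-0.188,-0.754,0.08],0,1],[[-0.188,-0.754,0.15],0,1],[[-0.188,-0.754,0.15],0,1],[[-0.188,-0.754,0.15],0,1]]'; python3 plan.py .4075 -.2597 .0 45;python3 look.py k3 .096 2>/dev/null
```

```text
clock: 25.92
ee_pos: [0.408, -0.2596, 0.1112]
eef_rot: [1.202, 2.886, -0.004]
ft_force: [0.0, -0.9, -0.6]
grip_width: 1.0
clock 25.93 pos [ 0.408  -0.2596  0.1112] jaw 44.8 q6 -1.51 tilt [ 0.0127 -0.0079] F [ 0.  -0.9 -0.6] grip 1.000
shift [ 0.0061 -0.0027  0.3705] turn -0.0025 (-0.2 deg) rows>= 2
top [0.5288, -0.0597] -> [ 0.5301 -0.0607]
top [0.3978, -0.3589] -> [ 0.3954 -0.3569]
top [0.4075, -0.2597] -> [ 0.41   -0.2571]
top [0.5002, -0.3706] -> [ 0.5028 -0.3637]
top [0.6162, -0.2653] -> [ 0.6156 -0.2658]
scene [0.5288, -0.0597] -> [ 0.5298 -0.0608]
scene [0.3978, -0.3589] -> [ 0.3821 -0.3652]
scene [0.4075, -0.2597] -> [ 0.4074 -0.2599]
```

View pics/k3.png

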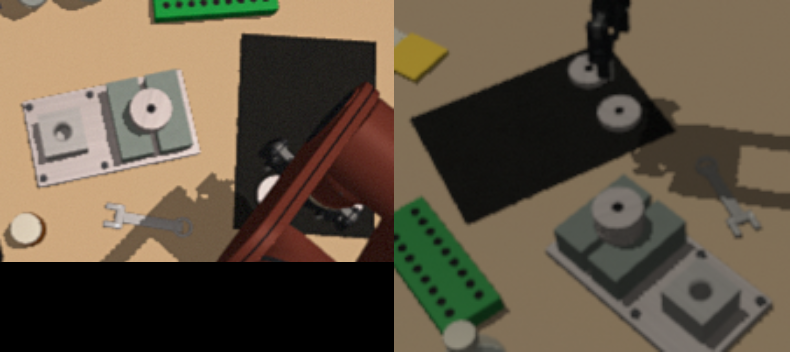

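```bash
python3 -m crank '[[[0.006,-0.003,0.15],0,1],[[0.006,-0.003,0.27],0,1],[[0.006,-0.003,0.35],0,1],[[0.006,-0.003,0.37],0,1],[[0.006,-0.003,0.37],0,1],[[0.006,-0.003,0.371],0,0.7],[[0.006,-0.003,0.371],0,0.3],[[0.006,-0.003,0.371],0,-1],[[0.006,-0.003,0.371],0,-1],[[0.006,-0.003,0.371],0,-1]]'; python3 plan.py .4075 -.2597 .14 45
```

```text
clock: 27.28
ee_pos: [0.4093, -0.261, 0.0027]
eef_rot: [1.2, 2.883, -0.006]
ft_force: [-3.3, 3.1, 11.3]
grip_width: 0.695
clock 27.27 pos [ 0.4093 -0.261   0.0027] jaw 44.8 q6 -1.52 tilt [ 0.0158 -0.0106] F [-3.3  3.1 11.3] grip 0.695
shift [-0.0013  0.0006 -0.4577] turn -0.0021 (-0.2 deg) rows>= 3
```

```bash
python3 -m crank '[[[0,0,-0.15],0,-1],[[-0.001,0.001,-0.35],0,-1],[[-0.001,0.001,-0.46],0,-1],[[-0.001,0.001,-0.48],0,-1],[[-0.001,0.001,-0.48],0,-1],[[-0.001,0.001,-0.48],0,-1]]'; python3 plan.py .5306 -.0619 .14 45
```

```text
clock: 28.02
ee_pos: [0.4064, -0.2585, 0.1446]
eef_rot: [1.201, 2.886, -0.004]
ft_force: [-0.0, -0.5, -1.8]
grip_width: 0.697
clock 28.02 pos [ 0.4064 -0.2585  0.1446] jaw 44.8 q6 -1.52 tilt [ 0.0132 -0.0083] F [-0.  -0.5 -1.8] grip 0.697
shift [0.1735 0.7557 0.0155] turn -0.0021 (-0.2 deg) rows>= 4
```

```bash
python3 -m crank '[[[0.174,0.756,-0.03],0,-1],[[0.174,0.756,-0.03],0,-1],[[0.174,0.756,0.0],0,-1],[[0.174,0.756,0.02],0,-1],[[0.174,0.756,0.05],0,-1],[[0.174,0.756,0.05],0,-1],[[0.174,0.756,0.05],0,-1]]'; python3 plan.py .5306 -.0619 .0955 45
```

```text
clock: 28.9
ee_pos: [0.5299, -0.0629, 0.1291]
eef_rot: [1.204, 2.886, -0.005]
ft_force: [0.6, -1.4, 0.1]
grip_width: 0.693
clock 28.90 pos [ 0.5299 -0.0629  0.1291] jaw 44.7 q6 -1.04 tilt [ 0.0119 -0.0083] F [ 0.6 -1.4  0.1] grip 0.693
shift [0.0022 0.0036 0.1119] turn -0.0031 (-0.3 deg) rows>= 1
```

```bash
python3 -m crank '[[[0.002,0.003,0.06],0,-1],[[0.002,0.003,0.095],0,-1],[[0.002,0.003,0.11],0,-1],[[0.002,0.003,0.112],0,-1],[[0.002,0.003,0.112],0,-1]]'; python3 plan.py .5306 -.0619 .0945 45
```

```text
clock: 29.52
ee_pos: [0.5307, -0.0622, 0.0955]
eef_rot: [1.204, 2.886, -0.005]
ft_force: [0.7, 0.4, -0.9]
grip_width: 0.694
clock 29.52 pos [ 0.5307 -0.0622  0.0955] jaw 44.7 q6 -1.04 tilt [ 0.0122 -0.0083] F [ 0.7  0.4 -0.9] grip 0.694
shift [0.0008 0.0004 0.0032] turn -0.0032 (-0.3 deg) rows>= 1
```

```bash
python3 -m crank '[[[0,0,0.002],0,-1],[[0,0,0.004],0,-1],[[0,0,0.005],0,-1],[[0,0,0.005],0,0.6],[[0,0,0.003],0,0.8],[[0,0,0],0,1],[[0,0,-0.03],0,1],[[0,0,-0.15],0,1],[[0,0,-0.25],0,1],[[0,0,-0.25],0,1],[[0,0,-0.25],0,1]]'; python3 plan.py .3978 -.3589 .14 45
```

```text
clock: 30.9
ee_pos: [0.5294, -0.0614, 0.1701]
eef_rot: [1.204, 2.887, -0.005]
ft_force: [-0.7, 1.0, -0.8]
grip_width: 0.998
clock 30.90 pos [ 0.5294 -0.0614  0.1701] jaw 44.7 q6 -1.04 tilt [ 0.0118 -0.0083] F [-0.7  1.  -0.8] grip 0.998
shift [-0.3944 -1.0097  0.1034] turn -0.0031 (-0.3 deg) rows>= 6
```

```bash
python3 -m crank '[[[-0.39,-1,0.0],0,1],[[-0.39,-1,0.0],0,1],[[-0.39,-1,0.05],0,1],[[-0.39,-1,0.1],0,1],[[-0.39,-1,0.15],0,1],[[-0.39,-1,0.2],0,1],[[-0.39,-1,0.2],0,1],[[-0.39,-1,0.2],0,1]]'; python3 plan.py .3978 -.3589 .0 45;python3 look.py k4 .108 2>/dev/null
```

```text
clock: 31.9
ee_pos: [0.3994, -0.3552, 0.1108]
eef_rot: [1.204, 2.888, -0.003]
ft_force: [0.6, -0.1, 0.3]
grip_width: 1.007
clock 31.90 pos [ 0.3994 -0.3552  0.1108] jaw 44.7 q6 -1.66 tilt [ 0.0112 -0.0071] F [ 0.6 -0.1  0.3] grip 1.007
shift [-2.000e-04 -1.350e-02  3.692e-01] turn -0.0029 (-0.3 deg) rows>= 2
top [0.5288, -0.0597] -> [ 0.5301 -0.0608]
top [0.3978, -0.3589] -> [ 0.392  -0.3644]
top [0.4075, -0.2597] -> [ 0.4057 -0.2596]
top [0.5002, -0.3706] -> [ 0.4827 -0.3702]
```

View pics/k4.png

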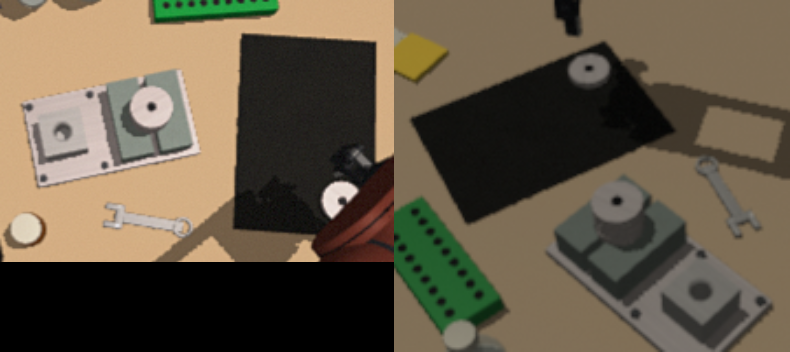

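```bash
python3 -m crank '[[[0,-0.013,0.15],0,1],[[0,-0.013,0.27],0,1],[[0,-0.013,0.35],0,1],[[0,-0.013,0.366],0,1],[[0,-0.013,0.366],0,1],[[0,-0.013,0.366],0,0.7],[[0,-0.013,0.366],0,0.3],[[0,-0.013,0.366],0,-1],[[0,-0.013,0.366],0,-1],[[0,-0.013,0.366],0,-1]]'; python3 plan.py .3978 -.3589 .14 45
```

```text
clock: 33.25
ee_pos: [0.3997, -0.3601, 0.0042]
eef_rot: [1.201, 2.885, -0.007]
ft_force: [-3.1, 2.7, 9.9]
grip_width: 0.693
clock 33.25 pos [ 0.3997 -0.3601  0.0042] jaw 44.8 q6 -1.67 tilt [ 0.0142 -0.0105] F [-3.1  2.7  9.9] grip 0.693
shift [-6.000e-04 -4.000e-04 -4.527e-01] turn -0.0021 (-0.2 deg) rows>= 3
```

```bash
python3 -m crank '[[[0,0,-0.15],0,-1],[[0,0,-0.35],0,-1],[[0,0,-0.48],0,-1],[[0,0,-0.53],0,-1],[[0,0,-0.53],0,-1],[[0,0,-0.53],0,-1]]'; python3 plan.py .5306 -.0619 .16 45
```

```text
clock: 34.0
ee_pos: [0.3965, -0.3574, 0.1609]
eef_rot: [1.202, 2.887, -0.004]
ft_force: [0.1, 0.2, -0.7]
grip_width: 0.689
clock 34.00 pos [ 0.3965 -0.3574  0.1609] jaw 44.8 q6 -1.67 tilt [ 0.0119 -0.0077] F [ 0.1  0.2 -0.7] grip 0.689
shift [3.8400e-01 1.0111e+00 6.0000e-04] turn -0.0022 (-0.2 deg) rows>= 6
```

```bash
python3 -m crank '[[[0.384,1,-0.03],0,-1],[[0.384,1,-0.03],0,-1],[[0.384,1,-0.03],0,-1],[[0.384,1,-0.02],0,-1],[[0.384,1,0.0],0,-1],[[0.384,1,0.03],0,-1],[[0.384,1,0.03],0,-1],[[0.384,1,0.03],0,-1]]'; python3 plan.py .5306 -.0619 .109 45
```

```text
clock: 35.0
ee_pos: [0.5275, -0.0655, 0.1503]
eef_rot: [1.205, 2.888, -0.005]
ft_force: [-0.1, -0.0, -1.1]
grip_width: 0.692
clock 35.00 pos [ 0.5275 -0.0655  0.1503] jaw 44.7 q6 -1.05 tilt [ 0.01   -0.0078] F [-0.1 -0.  -1.1] grip 0.692
shift [0.003  0.0157 0.1376] turn -0.0031 (-0.3 deg) rows>= 1
```

```bash
python3 -m crank '[[[0.003,0.016,0.06],0,-1],[[0.003,0.016,0.11],0,-1],[[0.003,0.016,0.134],0,-1],[[0.003,0.016,0.137],0,-1],[[0.003,0.016,0.137],0,-1]]'; python3 plan.py .5306 -.0619 .108 45
```

```text
clock: 35.62
ee_pos: [0.5306, -0.0619, 0.1089]
eef_rot: [1.205, 2.888, -0.005]
ft_force: [1.4, -0.9, -0.5]
grip_width: 0.689
clock 35.62 pos [ 0.5306 -0.0619  0.1089] jaw 44.7 q6 -1.04 tilt [ 0.0098 -0.0077] F [ 1.4 -0.9 -0.5] grip 0.689
shift [0.     0.0001 0.0031] turn -0.0032 (-0.3 deg) rows>= 1
```

```bash
python3 -m crank '[[[0,0,0.002],0,-1],[[0,0,0.004],0,-1],[[0,0,0.005],0,-1],[[0,0,0.005],0,0.6],[[0,0,0.003],0,0.8],[[0,0,0],0,1],[[0,0,-0.03],0,1],[[0,0,-0.15],0,1],[[0,0,-0.3],0,1],[[0,0,-0.3],0,1],[[0,0,-0.3],0,1]]'; python3 plan.py .55 .14 .20 90
```

```text
clock: 37.0
ee_pos: [0.5297, -0.0612, 0.1992]
eef_rot: [1.205, 2.888, -0.005]
ft_force: [0.7, -0.5, -1.3]
grip_width: 1.001
clock 37.00 pos [ 0.5297 -0.0612  0.1992] jaw 44.7 q6 -1.04 tilt [ 0.0103 -0.0078] F [ 0.7 -0.5 -1.3] grip 1.001
shift [ 0.4289  0.52   -0.0073] turn -0.5031 (-45.3 deg) rows>= 5
```

```bash
python3 -m crank '[[[0.43,0.52,-0.02],-0.503,1],[[0.43,0.52,-0.02],-0.503,1],[[0.43,0.52,-0.02],-0.503,1],[[0.43,0.52,-0.02],-0.503,1],[[0.43,0.52,-0.02],-0.503,1],[[0.43,0.52,-0.02],-0.503,1],[[0.43,0.52,-0.02],-0.503,1]]'; python3 plan.py .592 .3345 .17 90
```

```text
clock: 37.88
ee_pos: [0.5492, 0.1399, 0.2029]
eef_rot: [0.003, 3.133, -0.013]
ft_force: [-0.2, 0.3, -0.0]
grip_width: 0.998
clock 37.88 pos [0.5492 0.1399 0.2029] jaw 89.9 q6 -1.45 tilt [ 0.0087 -0.0081] F [-0.2  0.3 -0. ] grip 0.998
shift [-0.1405  0.6497  0.1055] turn -0.0011 (-0.1 deg) rows>= 4
```

```bash
python3 -m crank '[[[-0.14,0.65,0],0,1],[[-0.14,0.65,0],0,1],[[-0.14,0.65,0.0],0,1],[[-0.14,0.65,0.05],0,0.6],[[-0.14,0.65,0.1],0,0.3],[[-0.14,0.65,0.1],0,0.3],[[-0.14,0.65,0.1],0,0.3]]'; python3 plan.py .592 .3345 .07 90;python3 - <<'E'
from h import *
s=cap("scene");t=cap("top");cv2.imwrite("pics/l1_t.png",t);cv2.imwrite("pics/l1_s.png",s)
crop(s,200,150,280,220,2.8,"pics/l1.png")
from m2 import mark
for n,im in(("top",t),("scene",s)):
    g=cv2.cvtColor(im,cv2.COLOR_BGR2GRAY);q=proj(n,[.53,-.0605,.12])[0];m=mark(g,q);print(n,q.round(1),np.round(m,1),onz(n,m,.12)[:2].round(4))
crop(t,255,130,240,120,3.3,"pics/l2.png")
E
```

```text
clock: 38.75
ee_pos: [0.592, 0.333, 0.1718]
eef_rot: [0.006, 3.133, -0.013]
ft_force: [-0.4, -0.5, 0.5]
grip_width: 0.648
clock 38.75 pos [0.592  0.333  0.1718] jaw 89.8 q6 -1.16 tilt [ 0.0084 -0.0084] F [-0.4 -0.5  0.5] grip 0.648
shift [0.003  0.0079 0.3393] turn -0.0024 (-0.2 deg) rows>= 2
top [341.3 169.6] [341.3 169.6] [ 0.53   -0.0605]
scene [290.5 183.2] [290.6 183. ] [ 0.5294 -0.0608]
```

View pics/l1.png

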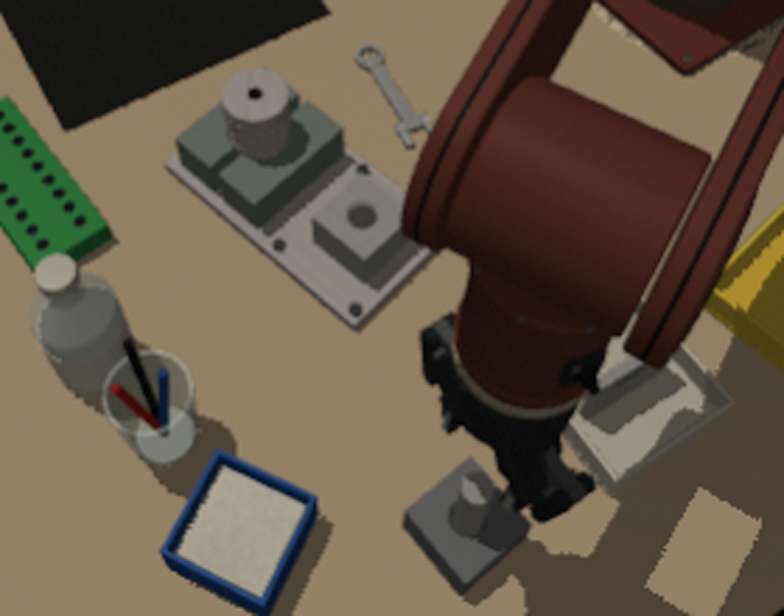

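View pics/l2.png

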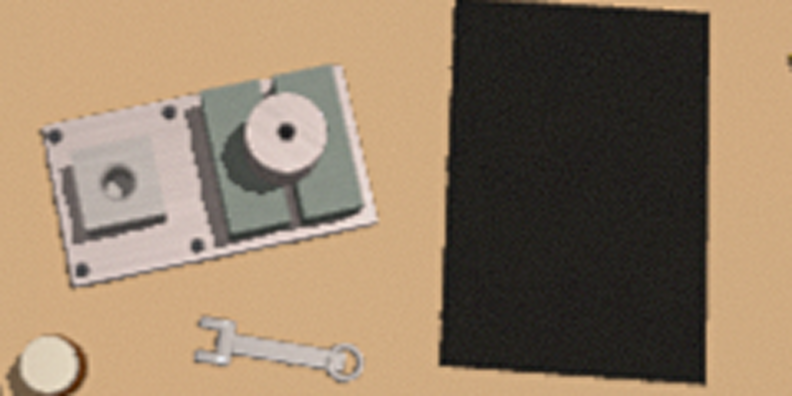

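```bash
python3 -m crank '[[[0.003,0.007,0.1],0,0.3],[[0.003,0.007,0.2],0,0.3],[[0.003,0.007,0.29],0,0.3],[[0.003,0.007,0.318],0,0.3],[[0.003,0.007,0.322],0,0.3],[[0.003,0.007,0.322],0,0.3]]'; python3 plan.py .592 .3345 .075 90
```

```text
clock: 39.6
ee_pos: [0.5936, 0.3353, 0.0778]
eef_rot: [0.005, 3.129, -0.01]
ft_force: [-0.2, -0.2, -0.5]
grip_width: 0.645
clock 39.60 pos [0.5936 0.3353 0.0778] jaw 89.8 q6 -1.16 tilt [ 0.0123 -0.0066] F [-0.2 -0.2 -0.5] grip 0.645
shift [ 0.0054 -0.0027  0.0094] turn -0.0022 (-0.2 deg) rows>= 1
```

Close on the pin.

```bash
python3 -m crank '[[[0.005,-0.003,0.009],0,0.2],[[0.005,-0.003,0.009],0,0],[[0.005,-0.003,0.009],0,-1],[[0.005,-0.003,0.009],0,-1],[[0.005,-0.003,0.009],0,-1],[[0.005,-0.003,0.009],0,-1],[[0.005,-0.003,0.009],0,-1]]'; python3 plan.py .592 .3345 .095 90
```

```text
clock: 40.48
ee_pos: [0.5924, 0.3346, 0.0756]
eef_rot: [0.005, 3.129, -0.01]
ft_force: [-0.7, 1.2, 3.9]
grip_width: 0.265
clock 40.48 pos [0.5924 0.3346 0.0756] jaw 89.8 q6 -1.16 tilt [ 0.013  -0.0062] F [-0.7  1.2  3.9] grip 0.265
shift [ 0.0005 -0.0007 -0.0647] turn -0.0021 (-0.2 deg) rows>= 1
```

```bash
python3 -m crank '[[[0,0,-0.03],0,-1],[[0,0,-0.06],0,-1],[[0,0,-0.073],0,-1],[[0,0,-0.073],0,-1],[[0,0,-0.073],0,-1]]'; python3 plan.py .592 .3345 .0976 90;python3 - <<'E'
from h import *
s=cap("scene");crop(s,330,240,130,130,5,"pics/m1.png")
E
```

```text
clock: 41.1
ee_pos: [0.5919, 0.3346, 0.0972]
eef_rot: [0.005, 3.129, -0.01]
ft_force: [0.6, -0.9, -2.1]
grip_width: 0.263
clock 41.10 pos [0.5919 0.3346 0.0972] jaw 89.8 q6 -1.16 tilt [ 0.0125 -0.0065] F [ 0.6 -0.9 -2.1] grip 0.263
shift [-0.0004 -0.0002 -0.0015] turn -0.0022 (-0.2 deg) rows>= 1
```

View pics/m1.png

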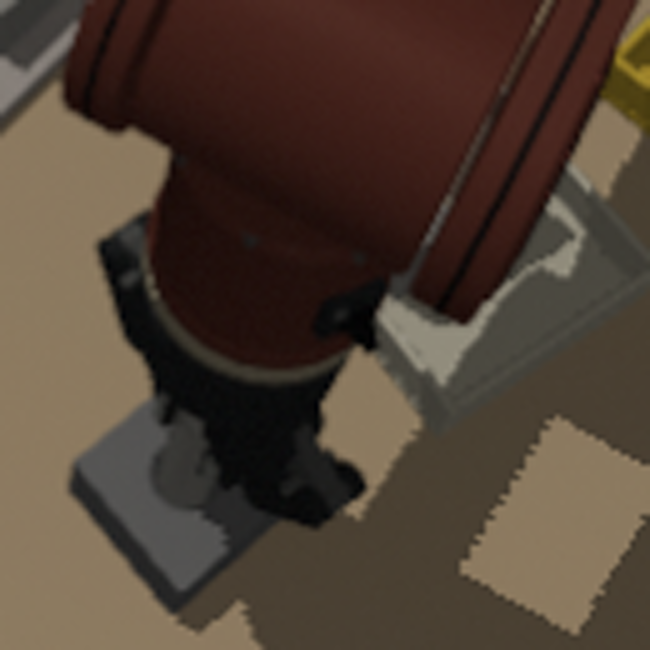

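```bash
python3 -m crank '[[[0.01,0,0],0,-1],[[0.02,0,0],0,-1],[[0.026,0,0],0,-1],[[0.026,0,0],0,-1]]'; python3 plan.py .592 .3345 .0976 90
```

```text
clock: 41.65
ee_pos: [0.5865, 0.3345, 0.0975]
eef_rot: [0.006, 3.123, -0.009]
ft_force: [9.0, -0.2, -7.0]
grip_width: 0.262
clock 41.65 pos [0.5865 0.3345 0.0975] jaw 89.8 q6 -1.15 tilt [ 0.0183 -0.0057] F [ 9.  -0.2 -7. ] grip 0.262
shift [-0.0182  0.0001 -0.0001] turn -0.0023 (-0.2 deg) rows>= 1
```

```bash
python3 -m crank '[[[0.015,0,0],0,-1],[[0.03,0,0],0,-1],[[0.04,0,0],0,-1],[[0.04,0,0],0,-1]]'; python3 plan.py .592 .3345 .0976 90
```

```text
clock: 42.15
ee_pos: [0.5768, 0.3345, 0.0982]
eef_rot: [0.006, 3.118, -0.007]
ft_force: [7.0, 0.5, -3.5]
grip_width: 0.263
clock 42.15 pos [0.5768 0.3345 0.0982] jaw 89.8 q6 -1.15 tilt [ 0.0239 -0.0048] F [ 7.   0.5 -3.5] grip 0.263
shift [-0.0505  0.0001  0.0034] turn -0.0024 (-0.2 deg) rows>= 1
```

```bash
python3 - <<'E'
from h import *
s=cap("scene");crop(s,330,270,100,100,6,"pics/m2.png");t=cap("top");crop(t,160,120,90,70,7,"pics/m3.png")
E
```

```text
(no output)
```

View pics/m2.png

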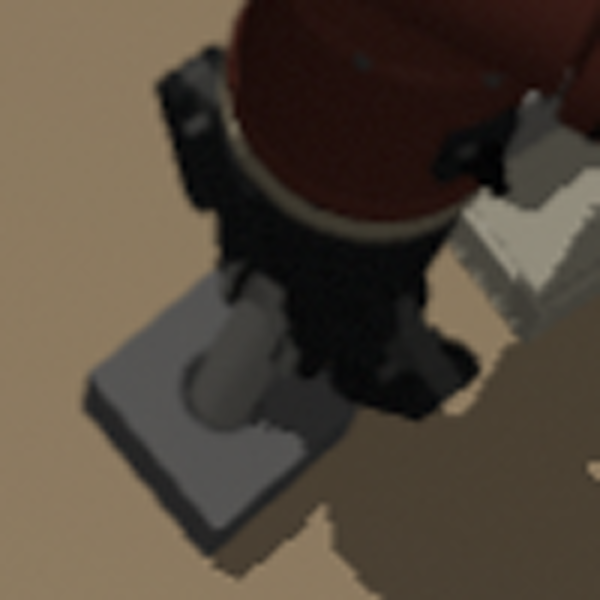

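View pics/m3.png

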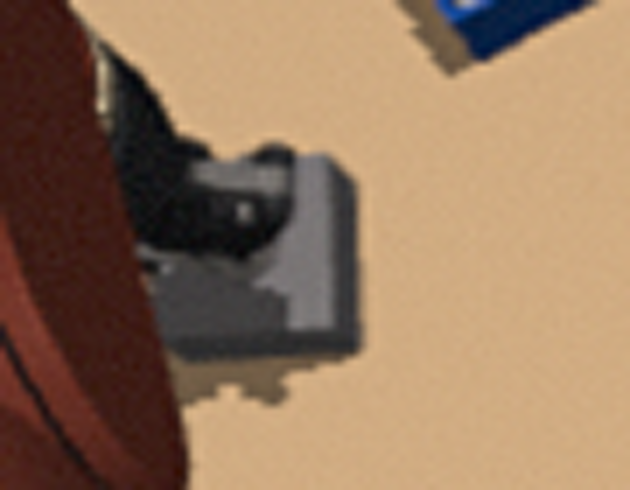

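```bash
python3 -m crank '[[[0.012,0,0],0,-1],[[0.016,0,0],0,-1],[[0.016,0,0],0,-1]]'; python3 plan.py .592 .3345 .0976 90
python3 -m crank '[[[0,0,-0.1],0,-1],[[0,0,-0.2],0,-1],[[0,0,-0.3],0,-1],[[0,0,-0.35],0,-1],[[0,0,-0.35],0,-1],[[0,0,-0.35],0,-1]]'; python3 plan.py .592 .3345 .0976 90;python3 - <<'E'
from h import *
s=cap("scene");crop(s,330,220,110,110,6,"pics/m4.png");t=cap("top");crop(t,130,120,110,80,6,"pics/m5.png")
E
```

```text
clock: 42.62
ee_pos: [0.575, 0.3345, 0.0989]
eef_rot: [0.006, 3.111, -0.006]
ft_force: [9.4, -0.8, -6.8]
grip_width: 0.263
clock 42.62 pos [0.575  0.3345 0.0989] jaw 89.8 q6 -1.14 tilt [ 0.0306 -0.0038] F [ 9.4 -0.8 -6.8] grip 0.263
shift [-0.0566  0.0004  0.006 ] turn -0.0026 (-0.2 deg) rows>= 1
clock: 43.38
ee_pos: [0.5709, 0.3345, 0.2019]
eef_rot: [0.006, 3.113, -0.008]
ft_force: [-0.5, -0.3, -3.8]
grip_width: 0.265
clock 43.38 pos [0.5709 0.3345 0.2019] jaw 89.8 q6 -1.14 tilt [ 0.0281 -0.0049] F [-0.5 -0.3 -3.8] grip 0.265
shift [-0.0607  0.0019  0.3497] turn -0.0026 (-0.2 deg) rows>= 2
```

View pics/m4.png

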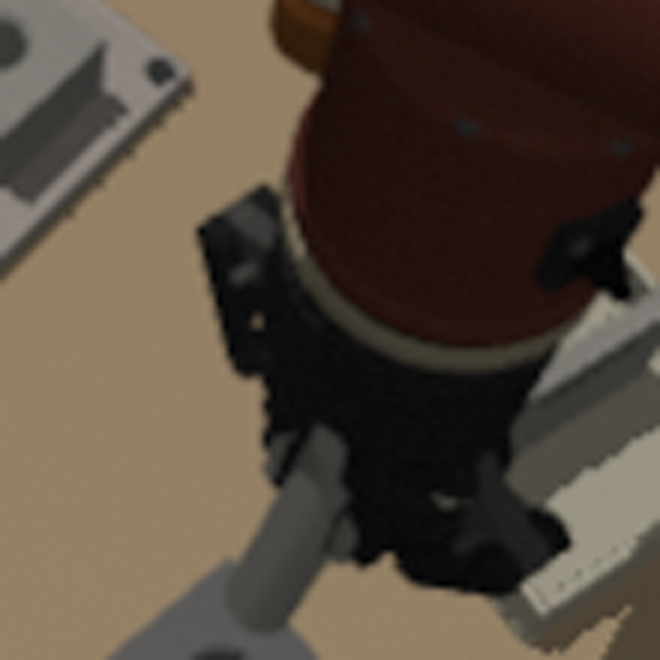

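View pics/m5.png

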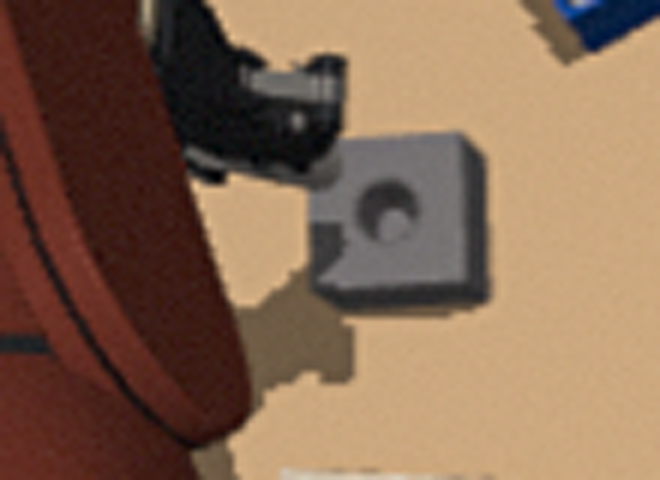

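```bash
python3 - <<'E'
from h import *
st=readout.get_state();p=st["ee_pos"];M=R.from_rotvec(st["eef_rot"]).as_matrix();g=p-.0187*M[:,2]
for th in(8,10,12,14,16):
    a=np.radians(th);d=np.array([np.sin(a),-.005,-np.cos(a)]);d/=np.linalg.norm(d)
    f=g+.0843*d; # foot circle
    u=np.array([np.cos(a),0,np.sin(a)]);v=np.cross(d,u)
    ph=np.linspace(0,2*np.pi,60);C=f+.012*(np.outer(np.cos(ph),u)+np.outer(np.sin(ph),v))
    q=(proj("scene",C)-[330,220]+.5)*6-.5
    print(th,"foot",((proj("scene",f)[0]-[330,220]+.5)*6-.5).round(0),"grasp",((proj("scene",g)[0]-[330,220]+.5)*6-.5).round(0),"xmin,xmax,ymax",q[:,0].min().round(),q[:,0].max().round(),q[:,1].max().round())
E
```

```text
8 foot [268. 590.] grasp [329. 481.] xmin,xmax,ymax 232.0 304.0 626.0
10 foot [261. 595.] grasp [329. 481.] xmin,xmax,ymax 226.0 297.0 630.0
12 foot [255. 600.] grasp [329. 481.] xmin,xmax,ymax 219.0 290.0 635.0
14 foot [248. 604.] grasp [329. 481.] xmin,xmax,ymax 213.0 283.0 639.0
16 foot [242. 608.] grasp [329. 481.] xmin,xmax,ymax 207.0 277.0 643.0
```

```bash
python3 - <<'E'
from h import *
s=cap("scene");k=s[285:335,355:395];k=cv2.convertScaleAbs(k,alpha=1.6);cv2.imwrite("pics/m6.png",cv2.resize(k,None,fx=12,fy=12,interpolation=cv2.INTER_CUBIC))
E
```

```text
(no output)
```

View pics/m6.png

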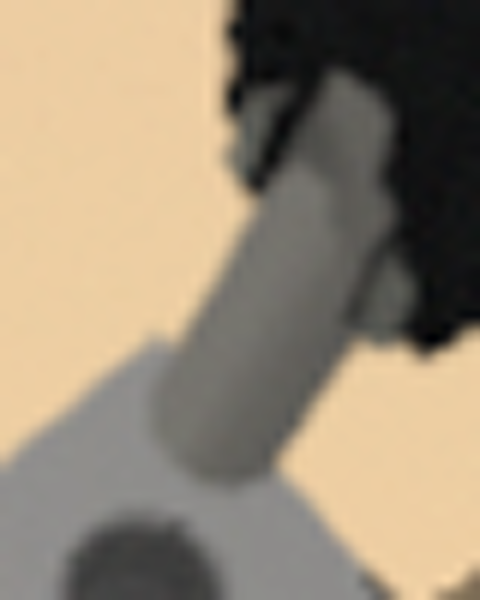

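```bash
python3 plan.py .5750 .3345 .099 90
```

```text
clock 43.52 pos [0.571  0.3345 0.2019] jaw 89.8 q6 -1.14 tilt [ 0.028 -0.005] F [ 0.2  0.5 -3. ] grip 0.267
shift [-0.0038  0.0017  0.3434] turn -0.0026 (-0.2 deg) rows>= 2
```

```bash
python3 -m crank '[[[-0.01,0.001,0.12],0,-1],[[-0.01,0.001,0.24],0,-1],[[-0.01,0.001,0.3],0,-1],[[-0.01,0.001,0.34],0,-1],[[-0.01,0.001,0.345],0,-1],[[-0.01,0.001,0.345],0,-1],[[0,0.001,0.345],0,-1],[[0.01,0.001,0.345],0,-1],[[0.018,0.001,0.345],0,-1],[[0.018,0.001,0.345],0,-1],[[0.018,0.001,0.345],0,-1]]'; python3 plan.py .5750 .3345 .2 90
```

```text
clock: 44.9
ee_pos: [0.5712, 0.3346, 0.1001]
eef_rot: [0.006, 3.107, -0.005]
ft_force: [7.0, 0.7, -4.6]
grip_width: 0.263
clock 44.90 pos [0.5712 0.3346 0.1001] jaw 89.8 q6 -1.14 tilt [ 0.0347 -0.0034] F [ 7.   0.7 -4.6] grip 0.263
shift [-0.0241 -0.0014 -0.3322] turn -0.0027 (-0.2 deg) rows>= 2
```

```bash
python3 -m crank '[[[0,0,-0.1],0,-1],[[0,0,-0.2],0,-1],[[0,0,-0.3],0,-1],[[0,0,-0.34],0,-1],[[0,0,-0.34],0,-1],[[0,0,-0.34],0,-1]]'; python3 plan.py .52 .20 .2 90; python3 - <<'E'
from h import *
s=cap("scene");k=s[285:335,355:395];k=cv2.convertScaleAbs(k,alpha=1.6);cv2.imwrite("pics/m7.png",cv2.resize(k,None,fx=12,fy=12,interpolation=cv2.INTER_CUBIC))
st=readout.get_state();p=st["ee_pos"];M=R.from_rotvec(st["eef_rot"]).as_matrix();g=p-.0187*M[:,2]
for th in(8,10,12,14,16):
    a=np.radians(th);d=np.array([np.sin(a),-.005,-np.cos(a)]);d/=np.linalg.norm(d)
    f=g+.0843*d;u=np.array([np.cos(a),0,np.sin(a)]);v=np.cross(d,u)
    ph=np.linspace(0,2*np.pi,60);C=f+.012*(np.outer(np.cos(ph),u)+np.outer(np.sin(ph),v))
    q=(proj("scene",C)-[355,285]+.5)*12-.5
    print(th,"xmin,xmax,ymax",q[:,0].min().round(),q[:,0].max().round(),q[:,1].max().round())
E
```

```text
clock: 45.65
ee_pos: [0.5668, 0.3346, 0.2003]
eef_rot: [0.006, 3.109, -0.007]
ft_force: [-0.3, -0.3, -3.3]
grip_width: 0.261
clock 45.65 pos [0.5668 0.3346 0.2003] jaw 89.8 q6 -1.14 tilt [ 0.0323 -0.0045] F [-0.3 -0.3 -3.3] grip 0.261
shift [ 0.1541 -0.4492 -0.0021] turn -0.0027 (-0.2 deg) rows>= 3
8 xmin,xmax,ymax 184.0 326.0 461.0
10 xmin,xmax,ymax 171.0 313.0 470.0
12 xmin,xmax,ymax 158.0 299.0 478.0
14 xmin,xmax,ymax 146.0 286.0 487.0
16 xmin,xmax,ymax 133.0 273.0 495.0
```

View pics/m7.png

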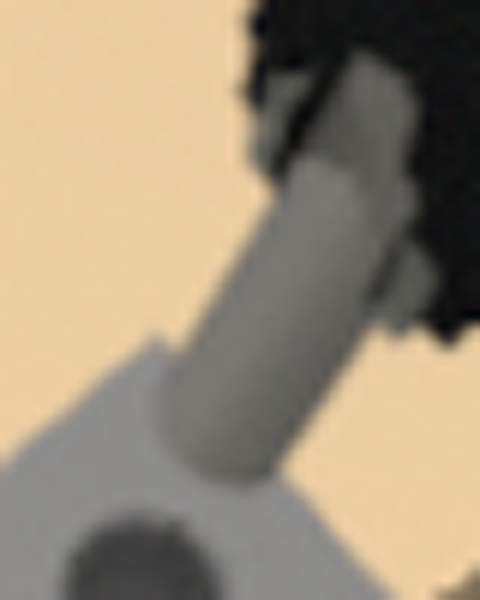

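```bash
python3 - <<'E'
from h import *
for n,f in(("scene","pics/scene0.png"),("scene","pics/l1_s.png"),("top","pics/top0.png"),("top","pics/l1_t.png")):
    g=cv2.cvtColor(cv2.imread(f),cv2.COLOR_BGR2GRAY);q=proj(n,[.503,.072,.06])[0]
    x0,y0=(q-12).astype(int);k=g[y0:y0+25,x0:x0+25];K=cv2.resize(k,None,fx=8,fy=8,interpolation=cv2.INTER_CUBIC)
    ref=np.median(k[4:21,4:21][np.hypot(*np.mgrid[-8:9,-8:9])>6.5]); m=(K<ref-12).astype(np.uint8)
    nn,l,st,c=cv2.connectedComponentsWithStats(m); i=np.argmin([np.hypot(*(c[j]-100))+ (999 if st[j,4]<300 else 0) for j in range(1,nn)])+1
    cs,_=cv2.findContours((l==i).astype(np.uint8),cv2.RETR_EXTERNAL,cv2.CHAIN_APPROX_NONE);h=cv2.convexHull(max(cs,key=cv2.contourArea));e=cv2.fitEllipse(h)
    uv=(np.array(e[0])+.5)/8-.5+[x0,y0];print(n,f,uv.round(2),np.array(e[1]).round(1)/8,onz(n,uv,.06).round(4),onz(n,uv,.0585)[:2].round(4))
E
python3 plan.py .50 .16 .2 90
```

```text
scene pics/scene0.png [328.8  226.58] [10.3625 11.7875] [0.5041 0.0724 0.06  ] [0.5035 0.0717]
scene pics/l1_s.png [328.81 226.53] [10.675  12.0625] [0.5039 0.0723 0.06  ] [0.5034 0.0716]
top pics/top0.png [290.31 184.69] [11.9375 12.05  ] [0.5037 0.0718 0.06  ] [0.504  0.0719]
top pics/l1_t.png [290.3  184.67] [12.1   12.275] [0.5038 0.0718 0.06  ] [0.504  0.0719]
clock 45.70 pos [0.5667 0.3345 0.2   ] jaw 89.8 q6 -1.14 tilt [ 0.0319 -0.0047] F [ 1.2 -0.9 -3. ] grip 0.265
shift [ 0.2199 -0.5826 -0.0043] turn -0.0027 (-0.2 deg) rows>= 3
```

```bash
python3 plan.py .4862 .0724 .16 90; python3 -m crank '[[[0.1,-0.25,0],0,-1],[[0.2,-0.5,0],0,-1],[[0.25,-0.75,0],0,-1],[[0.268,-0.875,0.02],0,-1],[[0.268,-0.875,0.09],0,-1],[[0.268,-0.875,0.12],0,-1],[[0.268,-0.875,0.12],0,-1],[[0.268,-0.875,0.12],0,-1]]';python3 plan.py .4862 .0724 .13 90; python3 - <<'E'
from h import *
s=cap("scene");crop(s,280,160,110,100,6,"pics/n1.png");t=cap("top");crop(t,255,140,120,90,6,"pics/n2.png")
E
```

```text
clock 45.70 pos [0.5667 0.3345 0.2   ] jaw 89.8 q6 -1.14 tilt [ 0.0319 -0.0047] F [ 1.2 -0.9 -3. ] grip 0.265
shift [ 0.2689 -0.8742  0.1288] turn -0.0027 (-0.2 deg) rows>= 5
clock: 46.7
ee_pos: [0.4869, 0.0732, 0.163]
eef_rot: [0.004, 3.109, -0.007]
ft_force: [0.4, 0.3, -2.7]
grip_width: 0.268
clock 46.70 pos [0.4869 0.0732 0.163 ] jaw 89.8 q6 -1.57 tilt [ 0.0324 -0.0043] F [ 0.4  0.3 -2.7] grip 0.268
shift [ 0.0058 -0.0021  0.11  ] turn -0.0018 (-0.2 deg) rows>= 1
```

View pics/n1.png

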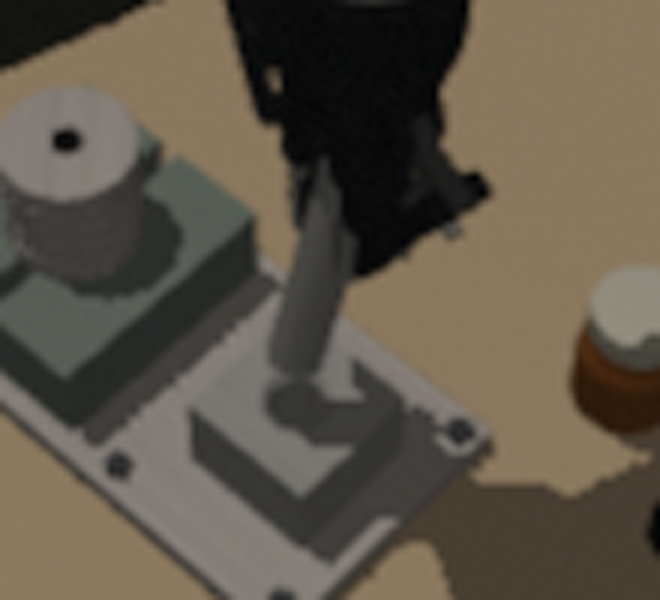

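View pics/n2.png

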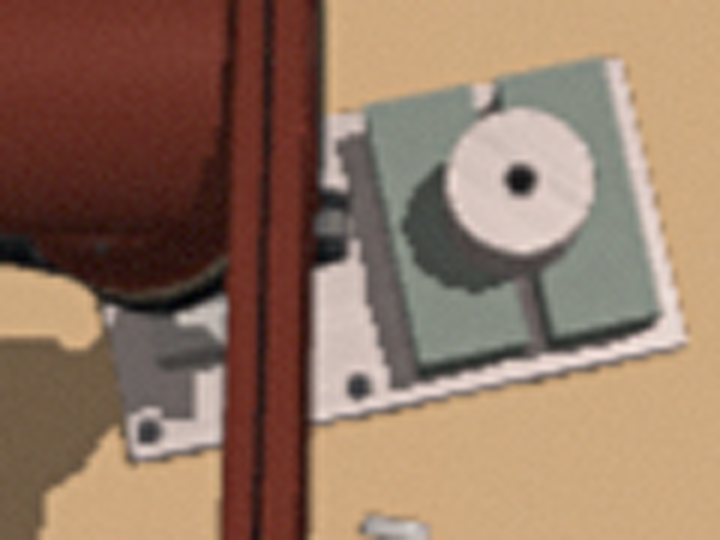

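```bash
python3 - <<'E'
from h import *
st=readout.get_state();p=st["ee_pos"];M=R.from_rotvec(st["eef_rot"]).as_matrix();g=p-.0187*M[:,2]
for th in(10,12,14):
    a=np.radians(th);d=np.array([np.sin(a),-.005,-np.cos(a)]);d/=np.linalg.norm(d)
    f=g+.0843*d;u=np.array([np.cos(a),0,np.sin(a)]);v=np.cross(d,u)
    ph=np.linspace(0,2*np.pi,60);C=f+.012*(np.outer(np.cos(ph),u)+np.outer(np.sin(ph),v))
    q=(proj("scene",C)-[280,160]+.5)*6-.5
    print(th,f.round(4),"xmin,xmax,ymax",q[:,0].min().round(),q[:,0].max().round(),q[:,1].max().round())
E
```

```text
10 [0.501  0.0728 0.099 ] xmin,xmax,ymax 274.0 331.0 373.0
12 [0.5039 0.0728 0.0995] xmin,xmax,ymax 268.0 326.0 375.0
14 [0.5068 0.0728 0.1002] xmin,xmax,ymax 263.0 320.0 378.0
```

```bash
python3 plan.py .4869 .0724 .1185 90; python3 -m crank '[[[0.002,-0.003,0.05],0,-1],[[0.0025,-0.003,0.09],0,-1],[[0.003,-0.003,0.11],0,-1],[[0.003,-0.003,0.12],0,-1],[[0.003,-0.003,0.125],0,-1],[[0.003,-0.003,0.125],0,-1]]'; python3 plan.py .4869 .0724 .1185 90
```

```text
clock 46.80 pos [0.487  0.0731 0.1633] jaw 89.8 q6 -1.58 tilt [ 0.033  -0.0045] F [-0.1  0.4 -2.4] grip 0.262
shift [ 0.0053 -0.0017  0.1492] turn -0.0017 (-0.2 deg) rows>= 1
clock: 47.55
ee_pos: [0.4876, 0.072, 0.126]
eef_rot: [0.004, 3.108, -0.007]
ft_force: [0.2, -0.2, -2.3]
grip_width: 0.264
clock 47.55 pos [0.4876 0.072  0.126 ] jaw 89.8 q6 -1.58 tilt [ 0.0334 -0.0045] F [ 0.2 -0.2 -2.3] grip 0.264
shift [0.003  0.0015 0.025 ] turn -0.0018 (-0.2 deg) rows>= 1
```

```bash
python3 -m crank '[[[0.001,0,0.01],0,-1],[[0.002,0,0.018],0,-1],[[0.002,0,0.025],0,-1],[[0.002,0,0.028],0,-1],[[0.002,0,0.028],0,-1]]'; python3 plan.py .4869 .0724 .1185 90;  python3 - <<'E'
from h import *
s=cap("scene");crop(s,290,170,80,80,8,"pics/n3.png")
E
```

```text
clock: 48.18
ee_pos: [0.4886, 0.0719, 0.1216]
eef_rot: [0.004, 3.106, -0.007]
ft_force: [-11.9, -1.1, 24.6]
grip_width: 0.264
clock 48.17 pos [0.4886 0.0719 0.1216] jaw 89.9 q6 -1.58 tilt [ 0.036  -0.0048] F [-11.9  -1.1  24.6] grip 0.264
shift [0.006  0.0017 0.0102] turn -0.0016 (-0.1 deg) rows>= 1
```

View pics/n3.png

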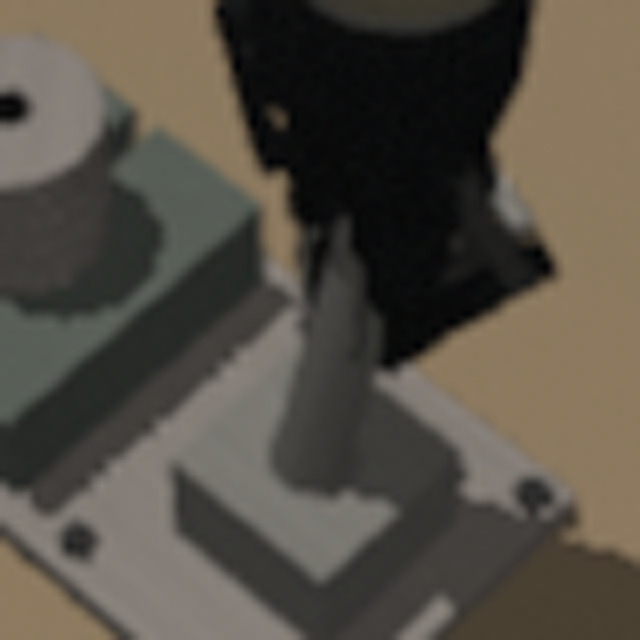

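```bash
python3 -m crank '[[[0.003,0,-0.01],0,-1],[[0.009,0,-0.01],0,-1],[[0.01,0,-0.003],0,-1],[[0.011,0,0.005],0,-1],[[0.011,0,0.01],0,-1],[[0.011,0,0.013],0,-1]]'; python3 plan.py .4855 .0724 .1175 90
```

```text
clock: 48.98
ee_pos: [0.4851, 0.0718, 0.1171]
eef_rot: [0.004, 3.107, -0.008]
ft_force: [-1.4, -0.3, -2.1]
grip_width: 0.264
clock 48.98 pos [0.4851 0.0718 0.1171] jaw 89.9 q6 -1.58 tilt [ 0.035  -0.0049] F [-1.4 -0.3 -2.1] grip 0.264
shift [-0.0015  0.0018 -0.0012] turn -0.0016 (-0.1 deg) rows>= 1
```

```bash
python3 - <<'E'
from h import *
s=cap("scene");k=cv2.convertScaleAbs(s[180:240,305:355],alpha=1.5);cv2.imwrite("pics/n4.png",cv2.resize(k,None,fx=10,fy=10,interpolation=cv2.INTER_CUBIC))
st=readout.get_state();p=st["ee_pos"];M=R.from_rotvec(st["eef_rot"]).as_matrix();g=p-.0187*M[:,2]
for th in(6,8,10,12,14):
    a=np.radians(th);d=np.array([np.sin(a),-.005,-np.cos(a)]);f=g+.0843*d
    side=np.array([-.8184,.5745,0]);side/=np.linalg.norm(side);L=[]
    for s_ in(.035,.07):
        for w in(-1,1): L.append(((proj("scene",g+d*s_+w*.012*side)[0]-[305,180]+.5)*10).round())
    print(th,f.round(4),*L)
E
```

```text
6 [0.4932 0.0715 0.052 ] [247. 351.] [344. 351.] [233. 432.] [328. 432.]
8 [0.4962 0.0715 0.0524] [243. 353.] [340. 353.] [226. 436.] [320. 436.]
10 [0.4991 0.0715 0.0528] [239. 355.] [336. 355.] [218. 440.] [312. 440.]
12 [0.5019 0.0715 0.0534] [235. 357.] [332. 356.] [210. 444.] [305. 443.]
14 [0.5048 0.0715 0.054 ] [231. 359.] [328. 358.] [203. 447.] [297. 447.]
```

View pics/n4.png

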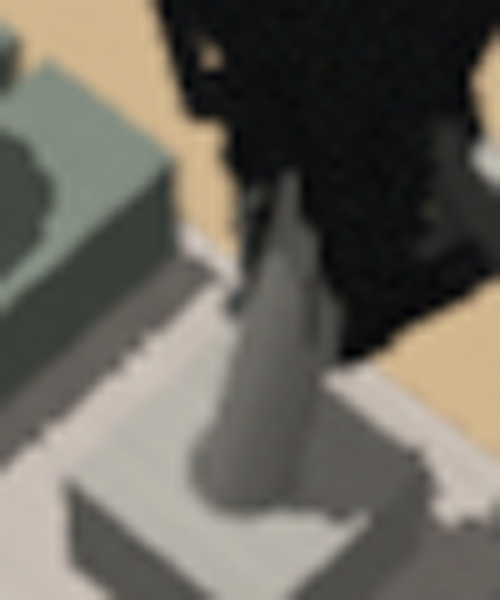

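```bash
python3 plan.py .496 .0722 .1165 90; python3 -m crank '[[[-0.012,0,-0.001],0,-1],[[-0.024,0.001,-0.001],0,-1],[[-0.034,0.001,0.001],0,-1],[[-0.036,0.001,0.003],0,-1]]'; python3 plan.py .5045 .0722 .1165 90
```

```text
clock 49.02 pos [0.4851 0.0718 0.1171] jaw 89.9 q6 -1.58 tilt [ 0.035  -0.0049] F [-1.  -0.4 -3.1] grip 0.262
shift [-0.0363  0.0013  0.0034] turn -0.0016 (-0.1 deg) rows>= 1
clock: 49.52
ee_pos: [0.4939, 0.072, 0.1161]
eef_rot: [0.003, 3.112, -0.008]
ft_force: [-8.1, -1.6, 3.8]
grip_width: 0.266
clock 49.52 pos [0.4939 0.072  0.1161] jaw 89.9 q6 -1.58 tilt [ 0.0295 -0.0054] F [-8.1 -1.6  3.8] grip 0.266
shift [-0.0353  0.0009 -0.0003] turn -0.0015 (-0.1 deg) rows>= 1
```

```bash
python3 -m crank '[[[-0.012,0.001,0],0,-1],[[-0.024,0.001,0],0,-1],[[-0.036,0.001,0],0,-1],[[-0.042,0.001,0],0,-1],[[-0.042,0.001,0],0,-1]]'; python3 plan.py .5045 .0722 .106 90;python3 - <<'E'
from h import *
s=cap("scene");k=cv2.convertScaleAbs(s[180:240,305:355],alpha=1.5);cv2.imwrite("pics/n5.png",cv2.resize(k,None,fx=10,fy=10,interpolation=cv2.INTER_CUBIC))
E
```

```text
clock: 50.15
ee_pos: [0.5042, 0.072, 0.1157]
eef_rot: [0.003, 3.118, -0.009]
ft_force: [-7.9, -2.0, 2.5]
grip_width: 0.266
clock 50.15 pos [0.5042 0.072  0.1157] jaw 89.9 q6 -1.58 tilt [ 0.0233 -0.0061] F [-7.9 -2.   2.5] grip 0.266
shift [-0.0003  0.001   0.0324] turn -0.0013 (-0.1 deg) rows>= 1
```

View pics/n5.png

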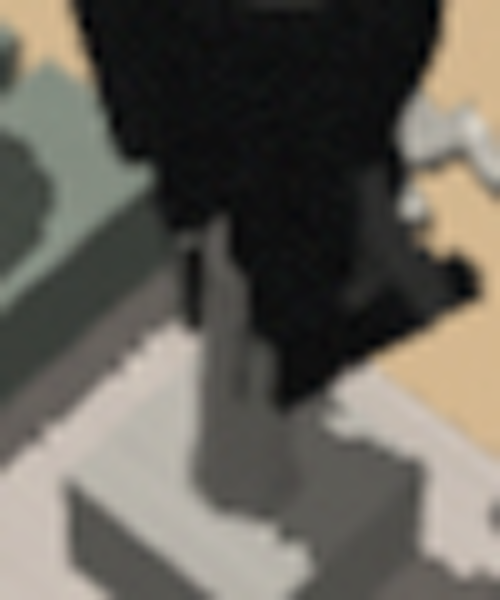

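```bash
python3 -m crank '[[[-0.006,0.001,0.01],0,-1],[[-0.006,0.001,0.02],0,-1],[[-0.006,0.001,0.03],0,-1],[[-0.005,0.001,0.04],0,-1],[[-0.005,0.001,0.04],0,-1]]'; python3 plan.py .5045 .0722 .085 90
```

```text
clock: 50.82
ee_pos: [0.504, 0.072, 0.1029]
eef_rot: [0.003, 3.123, -0.01]
ft_force: [-5.6, -1.5, -0.1]
grip_width: 0.267
clock 50.83 pos [0.504  0.072  0.1029] jaw 89.9 q6 -1.57 tilt [ 0.0185 -0.0066] F [-5.6 -1.5 -0.1] grip 0.267
shift [-0.0004  0.0012  0.0595] turn -0.0011 (-0.1 deg) rows>= 1
```

Sliding freely; continue down (home is TCP ≈ 0.0816).

```bash
python3 -m crank '[[[-0.003,0.001,0.015],0,-1],[[-0.003,0.001,0.03],0,-1],[[-0.003,0.001,0.045],0,-1],[[-0.003,0.001,0.055],0,-1],[[-0.003,0.001,0.055],0,-1]]'; python3 plan.py .5045 .0722 .0816 90
```

```text
clock: 51.45
ee_pos: [0.504, 0.072, 0.0855]
eef_rot: [0.003, 3.126, -0.011]
ft_force: [-4.9, -1.1, -3.3]
grip_width: 0.264
clock 51.45 pos [0.504  0.072  0.0855] jaw 89.9 q6 -1.57 tilt [ 0.0154 -0.0069] F [-4.9 -1.1 -3.3] grip 0.264
shift [-0.0015  0.0008  0.013 ] turn -0.0011 (-0.1 deg) rows>= 1
```

```bash
python3 -m crank '[[[-0.002,0.001,0.008],0,-1],[[-0.002,0.001,0.014],0,-1],[[-0.002,0.001,0.018],0,-1],[[-0.002,0.001,0.018],0,-1],[[-0.002,0.001,0.018],0,-1]]'; python3 plan.py .5045 .0722 .0816 90
```

```text
clock: 52.08
ee_pos: [0.5045, 0.072, 0.0816]
eef_rot: [0.002, 3.127, -0.012]
ft_force: [-10.4, -2.1, 12.2]
grip_width: 0.267
clock 52.08 pos [0.5045 0.072  0.0816] jaw 89.9 q6 -1.57 tilt [ 0.0141 -0.0076] F [-10.4  -2.1  12.2] grip 0.267
shift [-0.0001  0.0006  0.0001] turn -0.0009 (-0.1 deg) rows>= 1
```

```bash
python3 -m crank '[[[0,0,0],0,-0.6],[[0,0,0],0,-0.2],[[0,0,0],0,0.2],[[0,0,0],0,0.3],[[0,0,0],0,0.3]]'; python3 plan.py .5038 .0722 .20 90
```

```text
clock: 52.7
ee_pos: [0.5048, 0.0721, 0.0818]
eef_rot: [0.002, 3.127, -0.012]
ft_force: [0.1, -0.3, 0.7]
grip_width: 0.651
clock 52.70 pos [0.5048 0.0721 0.0818] jaw 89.9 q6 -1.57 tilt [ 0.0147 -0.0075] F [ 0.1 -0.3  0.7] grip 0.651
shift [-0.0026 -0.0025 -0.3941] turn -0.0009 (-0.1 deg) rows>= 2
```

```bash
python3 -m crank '[[[0,0,-0.1],0,0.3],[[0,0,-0.25],0,0.3],[[0,0,-0.42],0,0.3],[[0,0,-0.55],0,0.3],[[0,0,-0.55],0,0.3],[[0,0,-0.55],0,0.3]]'; python3 plan.py .40 .26 .25 90
```

```text
clock: 53.45
ee_pos: [0.5021, 0.0733, 0.2462]
eef_rot: [0.002, 3.127, -0.012]
ft_force: [0.0, 0.7, -0.8]
grip_width: 0.653
clock 53.45 pos [0.5021 0.0733 0.2462] jaw 89.9 q6 -1.57 tilt [ 0.0142 -0.0075] F [ 0.   0.7 -0.8] grip 0.653
shift [ 0.3408  0.6217 -0.0223] turn -0.0009 (-0.1 deg) rows>= 4
```

```bash
python3 -m crank '[[[0.4,0.9,-0.02],0,0.3],[[0.4,0.9,-0.02],0,0.3],[[0.4,0.9,-0.02],0,0.3],[[0.4,0.9,-0.02],0,0.3],[[0.4,0.9,-0.02],0,0.3],[[0.4,0.9,-0.02],0,0.3],[[0.4,0.9,-0.02],0,0.3]]'; python3 -m crank '[[[0.35,0.7,0],0,0.3],[[0.35,0.7,0],0,0.3],[[0.35,0.7,0],0,0.3],[[0.35,0.7,0],0,0.3],[[0.35,0.7,0],0,0.3],[[0.35,0.7,0],0,0.3]]'; python3 - <<'E'
from h import *
from m2 import mark
s=cap("scene");t=cap("top");cv2.imwrite("pics/z_s.png",s);cv2.imwrite("pics/z_t.png",t)
crop(s,230,130,260,220,3,"pics/z1.png");crop(t,160,120,220,150,3.6,"pics/z2.png")
for n,im in(("top",t),("scene",s)):
    g=cv2.cvtColor(im,cv2.COLOR_BGR2GRAY);q=proj(n,[.53,-.0605,.12])[0];m=mark(g,q);print(n,onz(n,m,.12)[:2].round(4))
    for X in([.5038,.072,.126],[.5038,.072,.0]): print("pin top exp",proj(n,X)[0].round(1))
E
```

```text
clock: 54.32
ee_pos: [0.3819, 0.3428, 0.2468]
eef_rot: [0.001, 3.129, -0.015]
ft_force: [0.0, 0.7, 0.5]
grip_width: 0.649
clock: 55.08
ee_pos: [0.2782, 0.5514, 0.2427]
eef_rot: [0.003, 3.13, -0.018]
ft_force: [-0.0, 0.7, 0.7]
grip_width: 0.65
top [ 0.5271 -0.0602]
pin top exp [288.4 179.8]
pin top exp [291.7 188.5]
scene [ 0.5336 -0.0528]
pin top exp [329.  212.2]
pin top exp [328.6 238.1]
```

View pics/z1.png

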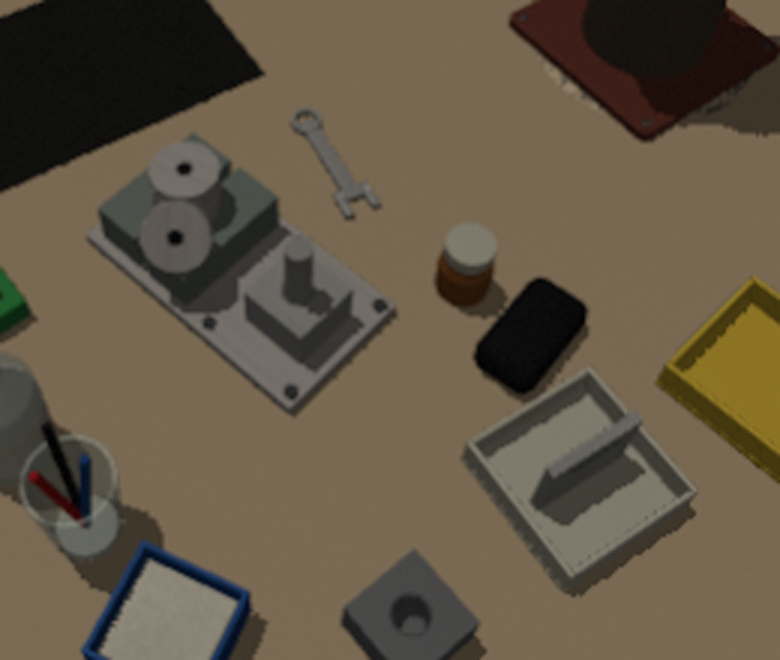

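View pics/z2.png

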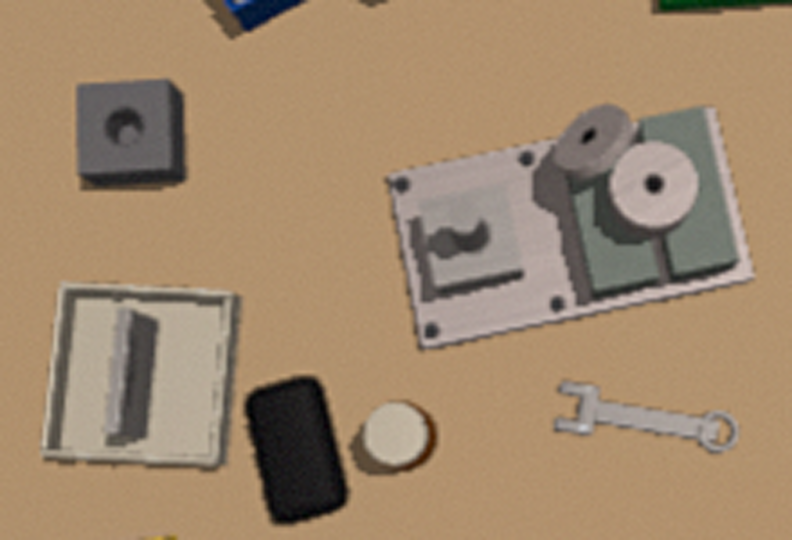

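```bash
python3 - <<'E'
from h import *
s=cv2.imread("pics/z_s.png");t=cv2.imread("pics/z_t.png")
crop(s,255,165,70,70,9,"pics/y1.png");crop(t,300,135,70,70,9,"pics/y2.png")
from m2 import mark
g=cv2.cvtColor(t,cv2.COLOR_BGR2GRAY);gs=cv2.cvtColor(s,cv2.COLOR_BGR2GRAY)
a=mark(g,(324,157.5));b=mark(gs,(288.5,209));print(a,b,tri(b,a))
a=mark(g,(341.3,170.5));b=mark(gs,(291,185.5));print(a,b,tri(b,a))
E
```

```text
(np.float64(323.0108864696734), np.float64(157.32503888024883)) (np.float64(287.96416875361194), np.float64(208.831824311308)) (array([ 0.56923089, -0.01518452,  0.09102787]), [np.float64(0.00028463345084272503), np.float64(0.00028463345084258734)])
(np.float64(341.1912333926143), np.float64(170.67235066429546)) (np.float64(290.95479009687836), np.float64(185.79117330462864)) (array([ 0.52958138, -0.06083529,  0.10837785]), [np.float64(0.00013666275468481948), np.float64(0.00013666275468480417)])
```

View pics/y1.png

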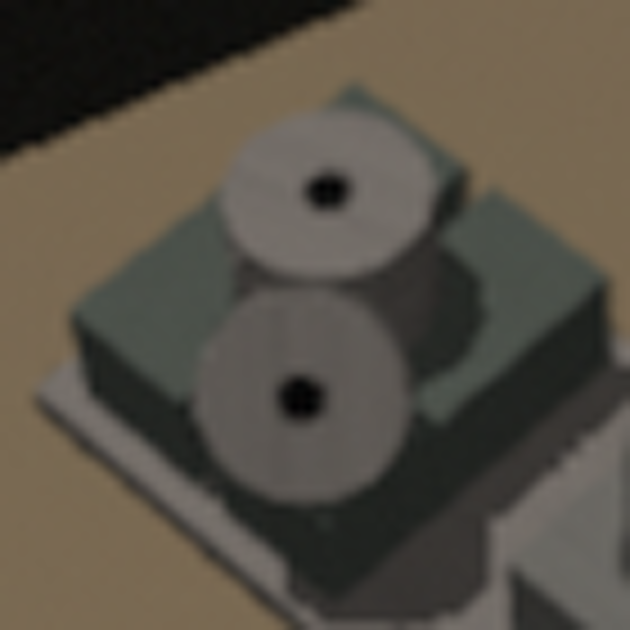

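View pics/y2.png

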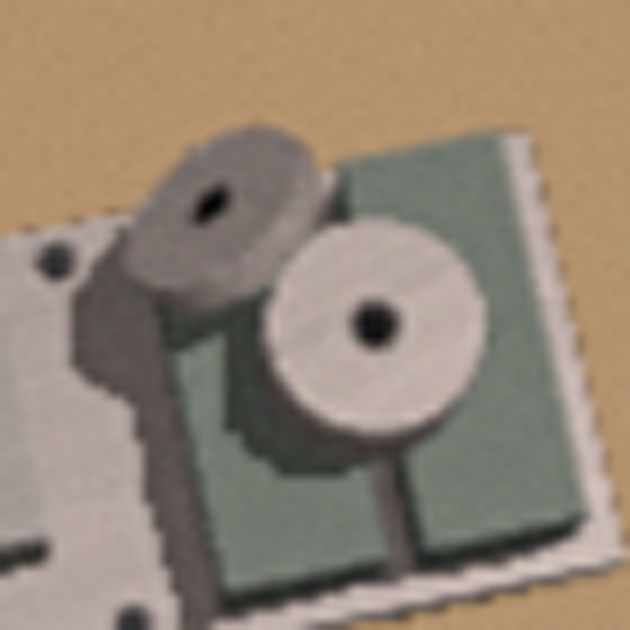

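```bash
python3 - <<'E'
from h import *
s=cv2.imread("pics/z_s.png");t=cv2.imread("pics/z_t.png")
a=cv2.resize(cv2.convertScaleAbs(t[143:175,308:348],alpha=1.5,beta=-40),None,fx=18,fy=18,interpolation=cv2.INTER_CUBIC)
cv2.imwrite("pics/y3.png",a)
E
```

```text
(no output)
```

View pics/y3.png

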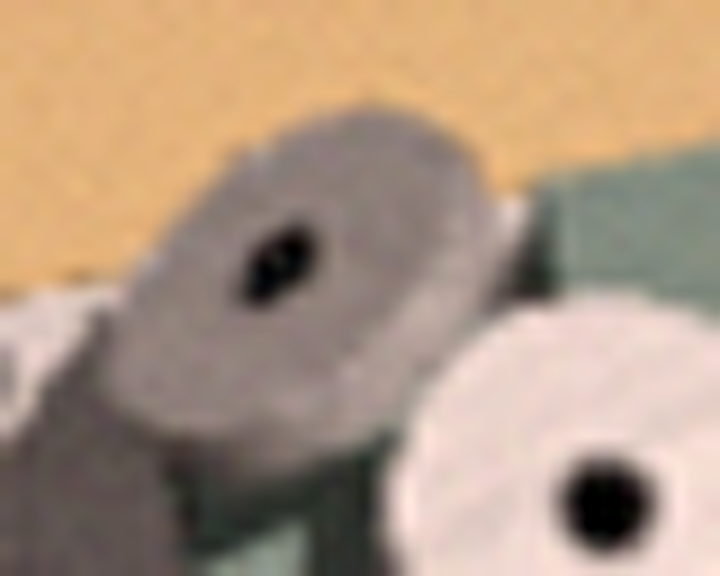

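```bash
python3 - <<'E'
from h import *
from scipy.optimize import least_squares
tp=[(370,105),(270,145),(190,215),(130,300),(110,370),(150,420),(450,135),(490,190),(478,240),(430,310),(370,360),(300,405),(220,432)]
sp=[(192,398),(412,398),(300,505),(225,325),(380,325),(225,470),(378,470)]
rays=[ray("top",((x+.5)/18-.5+308,(y+.5)/18-.5+143)) for x,y in tp]+[ray("scene",((x+.5)/9-.5+255,(y+.5)/9-.5+165)) for x,y in sp]
C0=np.array([.5692,-.0152,.091])
def f(v):
    a,b=v[:2];n=np.array([np.sin(a)*np.cos(b),np.sin(a)*np.sin(b),np.cos(a)]);C=C0+v[2:5]
    r=[np.linalg.norm(c+d*((C-c)@n/(d@n))-C)-.031 for c,d in rays]
    return np.array(r+list(v[2:5]*1.0))
for a0 in(.6,1.):
    o=least_squares(f,[a0,.9,0,0,0]);a,b=o.x[:2];C=C0+o.x[2:];n=np.array([np.sin(a)*np.cos(b),np.sin(a)*np.sin(b),np.cos(a)])
    print(np.degrees(o.x[:2]).round(1),C.round(4),"disc centre",(C-.006*n).round(4),"lowest",(C[2]-.012*n[2]-.031*np.sin(a)).round(4),"res mm",(o.fun*1e3).round(1))
E
```

```text
[46.3 44.8] [ 0.5688 -0.0173  0.09  ] disc centre [ 0.5658 -0.0203  0.0859] lowest 0.0593 res mm [ 1.9  0.8 -1.5 -1.5 -0.1 -0.8 -0.7  1.8  1.8  0.7 -0.9 -0.8 -0.4 -0.5
  1.9  1.  -2.7  0.7  0.   0.2 -0.4 -2.1 -1. ]
[46.3 44.8] [ 0.5688 -0.0173  0.09  ] disc centre [ 0.5658 -0.0203  0.0859] lowest 0.0593 res mm [ 1.9  0.8 -1.5 -1.5 -0.1 -0.8 -0.7  1.8  1.8  0.7 -0.9 -0.8 -0.4 -0.5
  1.9  1.  -2.7  0.7  0.   0.2 -0.4 -2.1 -1. ]
```

```bash
python3 plan.py .40 .26 .25 20; python3 -m crank '[[[-0.4,-0.97,0],0.78,1],[[-0.4,-0.97,0],0.78,1],[[-0.4,-0.97,0],0.78,1],[[-0.4,-0.97,0],0.78,1],[[-0.4,-0.97,0],0.78,1],[[-0.4,-0.97,0],0.78,1],[[-0.4,-0.97,0],0.78,1],[[-0.4,-0.97,0],0.78,1],[[-0.4,-0.97,0],0.78,1]]'; python3 plan.py .5658 -.0193 .22 -43.5
```

```text
clock 55.17 pos [0.2785 0.5513 0.2434] jaw 89.8 q6 -0.58 tilt [ 0.0122 -0.0103] F [-0.2 -0.5 -0.2] grip 0.651
shift [-0.4083 -0.97   -0.0072] turn 0.7758 (69.8 deg) rows>= 7
clock: 56.3
ee_pos: [0.3976, 0.2595, 0.2479]
eef_rot: [1.8, 2.555, -0.002]
ft_force: [0.1, 0.3, 0.1]
grip_width: 1.001
clock 56.30 pos [0.3976 0.2595 0.2479] jaw 19.7 q6 0.08 tilt [ 0.0124 -0.0103] F [0.1 0.3 0.1] grip 1.001
shift [-1.0624  0.214   0.1096] turn 0.7021 (63.2 deg) rows>= 6
```

```bash
python3 -m crank '[[[-1,0.214,0.08],0.702,1],[[-1,0.214,0.08],0.702,1],[[-1,0.214,0.08],0.702,1],[[-1,0.214,0.08],0.702,1],[[-1,0.214,0.08],0.702,1],[[-1,0.214,0.08],0.702,1],[[-1,0.214,0.08],0.702,1],[[-1,0.214,0.08],0.702,1]]'; python3 plan.py .5658 -.0193 .12 -43.5
```

```text
clock: 57.3
ee_pos: [0.5592, -0.001, 0.2286]
eef_rot: [2.87, 1.241, 0.012]
ft_force: [0.1, -0.5, 1.0]
grip_width: 1.001
clock 57.30 pos [ 0.5592 -0.001   0.2286] jaw -43.2 q6 0.62 tilt [ 0.0124 -0.0101] F [ 0.1 -0.5  1. ] grip 1.001
shift [-0.0298  0.0522  0.363 ] turn 0.0031 (0.3 deg) rows>= 2
```

```bash
python3 -m crank '[[[-0.03,0.052,0.05],0,1],[[-0.03,0.052,0.2],0,1],[[-0.03,0.052,0.3],0,1],[[-0.03,0.052,0.33],0,1],[[-0.03,0.052,0.33],0,1],[[-0.03,0.052,0.33],0,1]]'; python3 plan.py .5658 -.0193 .065 -43.5;  python3 - <<'E'
from h import *
s=cap("scene");crop(s,250,140,90,90,7,"pics/x1.png");t=cap("top");crop(t,290,120,80,80,7,"pics/x2.png")
E
```

```text
clock: 58.05
ee_pos: [0.5667, -0.0194, 0.1315]
eef_rot: [2.869, 1.242, 0.015]
ft_force: [0.7, 0.3, 1.0]
grip_width: 0.999
clock 58.05 pos [ 0.5667 -0.0194  0.1315] jaw -43.2 q6 0.59 tilt [ 0.015  -0.0107] F [0.7 0.3 1. ] grip 0.999
shift [-0.0024 -0.0066  0.2215] turn 0.0035 (0.3 deg) rows>= 2
```

View pics/x1.png

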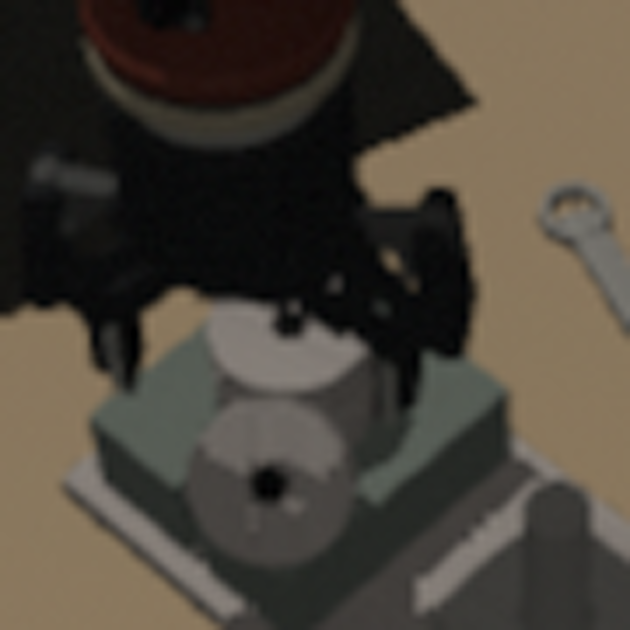

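View pics/x2.png

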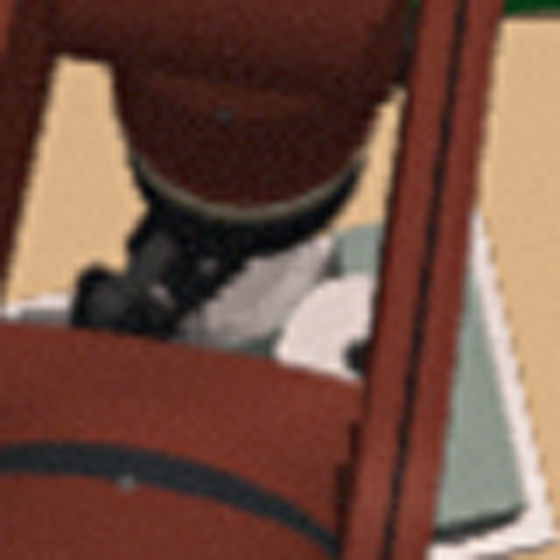

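```bash
python3 -m crank '[[[-0.002,-0.006,0.08],0,1],[[-0.002,-0.006,0.15],0,1],[[-0.002,-0.006,0.2],0,1],[[-0.002,-0.006,0.22],0,1],[[-0.002,-0.006,0.22],0,1]]'; python3 plan.py .5658 -.0193 .065 -43.5
```

```text
clock: 58.78
ee_pos: [0.5661, -0.0193, 0.0656]
eef_rot: [2.869, 1.241, 0.015]
ft_force: [-0.3, -0.4, 0.1]
grip_width: 1.005
clock 58.77 pos [ 0.5661 -0.0193  0.0656] jaw -43.2 q6 0.59 tilt [ 0.0152 -0.0107] F [-0.3 -0.4  0.1] grip 1.005
shift [-0.0006 -0.0008  0.002 ] turn 0.0034 (0.3 deg) rows>= 1
```

```bash
python3 -m crank '[[[0,0,0],0,0.7],[[0,0,0],0,0.5],[[0,0,0],0,0.3],[[0,0,0],0,-1],[[0,0,0],0,-1],[[0,0,0],0,-1]]'; python3 plan.py .5658 -.0193 .065 -43.5
```

```text
clock: 59.52
ee_pos: [0.5667, -0.0192, 0.0661]
eef_rot: [2.868, 1.241, 0.017]
ft_force: [1.0, 2.2, 4.6]
grip_width: 0.705
clock 59.52 pos [ 0.5667 -0.0192  0.0661] jaw -43.2 q6 0.59 tilt [ 0.0165 -0.0106] F [1.  2.2 4.6] grip 0.705
shift [-0.0023 -0.0021  0.0037] turn 0.0034 (0.3 deg) rows>= 1
```

```bash
python3 -m crank '[[[0.01,0,-0.03],0,-1],[[0.02,0,-0.08],0,-1],[[0.02,0,-0.2],0,-1],[[0.02,0,-0.35],0,-1],[[0.02,0,-0.42],0,-1],[[0.02,0,-0.42],0,-1]]'; python3 plan.py .56 -.20 .19 -43.5;  python3 - <<'E'
from h import *
s=cap("scene");crop(s,230,100,110,130,5,"pics/x3.png")
E
```

```text
clock: 60.28
ee_pos: [0.5702, -0.0137, 0.1951]
eef_rot: [2.865, 1.24, 0.023]
ft_force: [0.5, 0.5, -1.2]
grip_width: 0.702
clock 60.27 pos [ 0.5702 -0.0137  0.1951] jaw -43.2 q6 0.60 tilt [ 0.0213 -0.0116] F [ 0.5  0.5 -1.2] grip 0.702
shift [-0.4762  0.3997  0.0236] turn 0.0034 (0.3 deg) rows>= 3
```

View pics/x3.png

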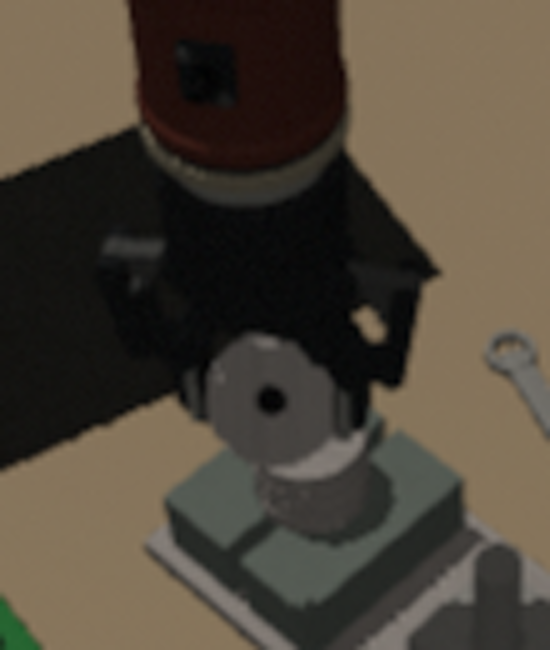

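```bash
python3 plan.py .51 -.305 .19 -43.5; python3 -m crank '[[[-0.84,0.54,0.0],0,-1],[[-0.84,0.54,0.0],0,-1],[[-0.84,0.54,0.0],0,-1],[[-0.84,0.54,0.0],0,-1],[[-0.84,0.54,0.0],0,-1],[[-0.84,0.54,0.0],0,-1],[[-0.84,0.54,0.0],0,-1]]'; python3 plan.py .51 -.305 .04 -43.5
```

```text
clock 60.33 pos [ 0.5691 -0.0136  0.193 ] jaw -43.2 q6 0.60 tilt [ 0.0181 -0.0111] F [-1.   0.  -1.2] grip 0.701
shift [-0.8431  0.521   0.0173] turn 0.0034 (0.3 deg) rows>= 5
clock: 61.2
ee_pos: [0.5139, -0.3073, 0.1935]
eef_rot: [2.871, 1.241, 0.017]
ft_force: [-0.3, 0.1, -1.8]
grip_width: 0.704
clock 61.20 pos [ 0.5139 -0.3073  0.1935] jaw -43.2 q6 0.08 tilt [ 0.0157 -0.0086] F [-0.3  0.1 -1.8] grip 0.704
shift [-0.0056 -0.0235  0.5112] turn 0.0029 (0.3 deg) rows>= 3
```

```bash
python3 -m crank '[[[0,-0.01,0.2],0,-1],[[0,-0.01,0.4],0,-1],[[0,-0.01,0.52],0,-1],[[0,-0.01,0.59],0,-1],[[0,-0.01,0.605],0,-1],[[0,-0.01,0.612],0,-1],[[0,-0.01,0.612],0,-1]]'; python3 plan.py .51 -.305 .009 -43.5
```

```text
clock: 62.08
ee_pos: [0.5157, -0.3076, 0.0115]
eef_rot: [2.868, 1.24, 0.019]
ft_force: [-0.7, 0.3, -1.0]
grip_width: 0.704
clock 62.08 pos [ 0.5157 -0.3076  0.0115] jaw -43.2 q6 0.08 tilt [ 0.018  -0.0104] F [-0.7  0.3 -1. ] grip 0.704
shift [-0.0067 -0.0199  0.0079] turn 0.0030 (0.3 deg) rows>= 1
```

```bash
python3 -m crank '[[[0,0,0.01],0,-1],[[0,0,0.02],0,-1],[[0,0,0.026],0,-1],[[0,0,0.026],0,-1]]'; python3 plan.py .51 -.305 .009 -43.5
```

```text
clock: 62.58
ee_pos: [0.516, -0.3094, 0.0085]
eef_rot: [2.866, 1.24, 0.018]
ft_force: [-15.5, 4.5, 30.4]
grip_width: 0.704
clock 62.58 pos [ 0.516  -0.3094  0.0085] jaw -43.2 q6 0.08 tilt [ 0.0177 -0.0125] F [-15.5   4.5  30.4] grip 0.704
shift [-0.0029 -0.0245 -0.0023] turn 0.0034 (0.3 deg) rows>= 1
```

```bash
python3 -m crank '[[[0,0,0],0,-1],[[0,0,0],0,0.5],[[0,0,0],0,1],[[0,0,0],0,1],[[0,0,-0.05],0,1],[[0,0,-0.2],0,1],[[0,0,-0.35],0,1],[[0,0,-0.35],0,1]]'; python3 plan.py .45 -.15 .2 -43.5
```

```text
clock: 63.58
ee_pos: [0.5172, -0.3104, 0.1196]
eef_rot: [2.858, 1.237, 0.025]
ft_force: [0.3, -0.7, 1.0]
grip_width: 1.001
clock 63.58 pos [ 0.5172 -0.3104  0.1196] jaw -43.2 q6 0.08 tilt [ 0.0256 -0.0187] F [ 0.3 -0.7  1. ] grip 1.001
shift [ 0.2376 -0.5204 -0.2835] turn 0.0034 (0.3 deg) rows>= 4
```

```bash
python3 -m crank '[[[0.45,-0.42,-0.28],0,1],[[0.45,-0.42,-0.28],0,1],[[0.45,-0.42,-0.28],0,1],[[0.45,-0.42,-0.28],0,1],[[0.45,-0.42,-0.28],0,1]]';python3 - <<'E'
from h import *
s=cap("scene");t=cap("top");cv2.imwrite("pics/w_s.png",s);cv2.imwrite("pics/w_t.png",t);crop(s,195,105,180,140,4,"pics/w1.png");crop(t,300,120,180,135,4,"pics/w2.png")
E
```

```text
clock: 64.2
ee_pos: [0.5158, -0.1237, 0.2004]
eef_rot: [2.856, 1.24, 0.025]
ft_force: [0.7, -0.7, -0.3]
grip_width: 1.001
```

View pics/w1.png

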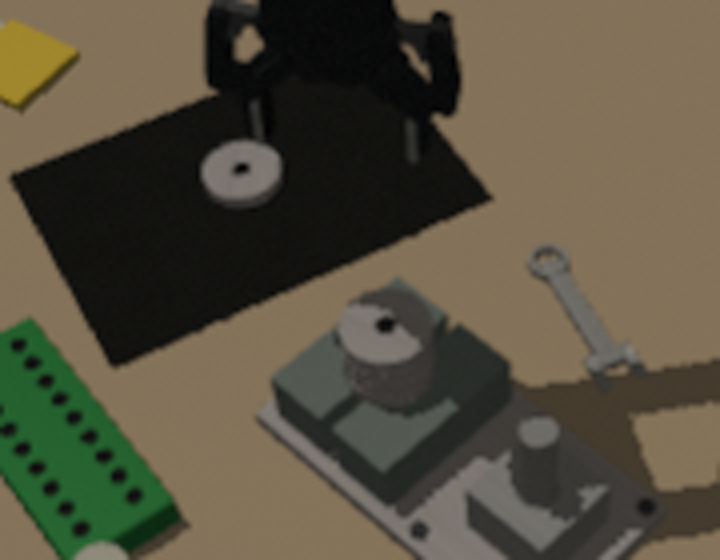

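View pics/w2.png

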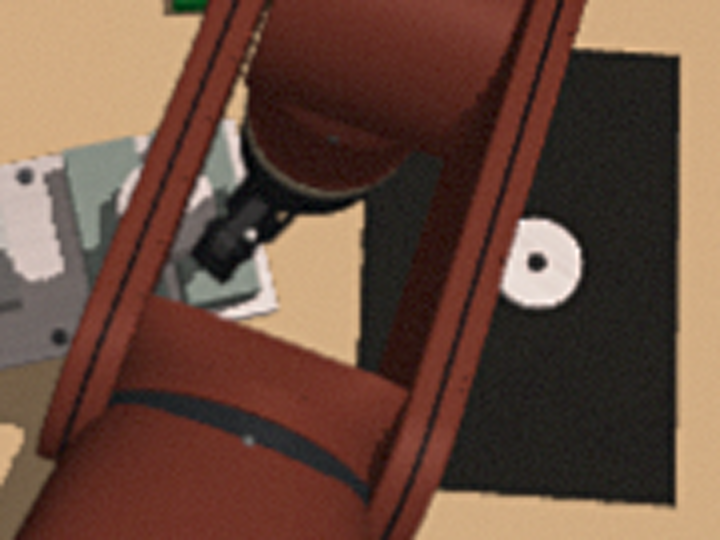

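Disc lies flat on the mat: top crop (536,262), scene crop (241,168). Measure it.

```bash
python3 - <<'E'
from h import *
from m2 import mark
t=cv2.cvtColor(cv2.imread("pics/w_t.png"),cv2.COLOR_BGR2GRAY);s=cv2.cvtColor(cv2.imread("pics/w_s.png"),cv2.COLOR_BGR2GRAY)
a=mark(t,(433.9,185.3));b=mark(s,(255.2,146.9));print(a,b,tri(b,a),onz("top",a,.016))
b=mark(s,(195+385/4,105+324/4));print("stack scene",b,onz("scene",b,.108))
E
python3 plan.py .516 -.32 .14 45
```

```text
(np.float64(433.7099680325487), np.float64(185.12254189673544)) (np.float64(254.8163763066202), np.float64(146.75505226480834)) (array([ 0.50670939, -0.32056981,  0.01586338]), [np.float64(8.035140784955368e-05), np.float64(8.035140784935135e-05)]) [ 0.50662181 -0.32047304  0.016     ]
stack scene (np.float64(292.02714681440443), np.float64(185.19806094182823)) [ 0.52605076 -0.0610096   0.108     ]
clock 64.30 pos [ 0.5151 -0.125   0.1991] jaw -43.2 q6 0.38 tilt [ 0.0241 -0.0188] F [ 0.4  0.3 -0.1] grip 0.998
shift [-0.4723  0.4411  0.2092] turn -0.9802 (-88.2 deg) rows>= 9
```

```bash
python3 plan.py .5067 -.3205 .13; python3 -m crank '[[[-0.49,0.42,0],0,1],[[-0.49,0.42,0],0,1],[[-0.49,0.42,0.05],0,1],[[-0.49,0.42,0.15],0,1],[[-0.49,0.42,0.24],0,1],[[-0.49,0.42,0.24],0,1],[[-0.49,0.42,0.24],0,1]]'; python3 plan.py .5067 -.3205 .0015
```

```text
clock 64.30 pos [ 0.5151 -0.125   0.1991] jaw -43.2 q6 0.38 tilt [ 0.0241 -0.0188] F [ 0.4  0.3 -0.1] grip 0.998
shift [-0.4948  0.4187  0.2418] turn 0.0000 (0.0 deg) rows>= 4
clock: 65.18
ee_pos: [0.5078, -0.3206, 0.1308]
eef_rot: [2.859, 1.235, 0.023]
ft_force: [0.5, -0.0, 0.7]
grip_width: 1.003
clock 65.17 pos [ 0.5078 -0.3206  0.1308] jaw -43.3 q6 0.06 tilt [ 0.0239 -0.0188] F [ 0.5 -0.   0.7] grip 1.003
shift [-0.0034 -0.0159  0.4307] turn 0.0000 (0.0 deg) rows>= 3
```

```bash
python3 -m crank '[[[-0.003,-0.005,0.15],0,1],[[-0.003,-0.012,0.3],0,1],[[-0.003,-0.016,0.4],0,1],[[-0.003,-0.016,0.428],0,1],[[-0.003,-0.016,0.43],0,1],[[-0.003,-0.016,0.43],0,1]]'; python3 plan.py .5067 -.3205 .0015
```

```text
clock: 65.92
ee_pos: [0.5082, -0.3216, 0.0039]
eef_rot: [2.856, 1.234, 0.025]
ft_force: [-0.2, -0.5, -0.1]
grip_width: 0.998
clock 65.92 pos [ 0.5082 -0.3216  0.0039] jaw -43.3 q6 0.06 tilt [ 0.0267 -0.0212] F [-0.2 -0.5 -0.1] grip 0.998
shift [-0.0009 -0.0063  0.0078] turn 0.0000 (0.0 deg) rows>= 1
```

```bash
python3 -m crank '[[[-0.001,-0.006,0.01],0,0.9],[[-0.001,-0.006,0.01],0,0.7],[[-0.001,-0.006,0.01],0,0.4],[[-0.001,-0.006,0.01],0,-1],[[-0.001,-0.006,0.01],0,-1],[[-0.001,-0.006,0.01],0,-1]]'; python3 plan.py .5067 -.3205 .16
```

```text
clock: 66.68
ee_pos: [0.5071, -0.3209, 0.0022]
eef_rot: [2.856, 1.234, 0.025]
ft_force: [-2.3, 2.2, 8.3]
grip_width: 0.694
clock 66.67 pos [ 0.5071 -0.3209  0.0022] jaw -43.3 q6 0.06 tilt [ 0.0272 -0.0217] F [-2.3  2.2  8.3] grip 0.694
shift [ 0.0015  0.0162 -0.5258] turn 0.0000 (0.0 deg) rows>= 3
```

```bash
python3 -m crank '[[[0,0.003,-0.1],0,-1],[[0,0.01,-0.3],0,-1],[[0.001,0.016,-0.48],0,-1],[[0.001,0.016,-0.53],0,-1],[[0.001,0.016,-0.53],0,-1],[[0.001,0.016,-0.53],0,-1]]'; python3 plan.py .5292 -.0605 .155
```

```text
clock: 67.42
ee_pos: [0.5053, -0.3195, 0.1586]
eef_rot: [2.859, 1.235, 0.023]
ft_force: [-0.7, -0.3, -0.7]
grip_width: 0.693
clock 67.42 pos [ 0.5053 -0.3195  0.1586] jaw -43.3 q6 0.06 tilt [ 0.024 -0.019] F [-0.7 -0.3 -0.7] grip 0.693
shift [ 0.6835 -0.5338 -0.0024] turn 0.0000 (0.0 deg) rows>= 5
```

```bash
python3 -m crank '[[[0.683,-0.534,-0.02],0,-1],[[0.683,-0.534,-0.02],0,-1],[[0.683,-0.534,-0.02],0,-1],[[0.683,-0.534,-0.01],0,-1],[[0.683,-0.534,0],0,-1],[[0.683,-0.534,0.02],0,-1],[[0.683,-0.534,0.02],0,-1],[[0.683,-0.534,0.02],0,-1]]'; python3 plan.py .5292 -.0605 .1085;python3 - <<'E'
from h import *
s=cap("scene");cv2.imwrite("pics/v_s.png",s);crop(s,240,110,110,120,5,"pics/v1.png")
E
```

```text
clock: 68.42
ee_pos: [0.529, -0.0621, 0.1479]
eef_rot: [2.861, 1.232, 0.022]
ft_force: [0.2, 0.9, -0.6]
grip_width: 0.692
clock 68.42 pos [ 0.529  -0.0621  0.1479] jaw -43.4 q6 0.51 tilt [ 0.0233 -0.0191] F [ 0.2  0.9 -0.6] grip 0.692
shift [ 0.0041 -0.0072  0.1311] turn 0.0000 (0.0 deg) rows>= 1
```

View pics/v1.png

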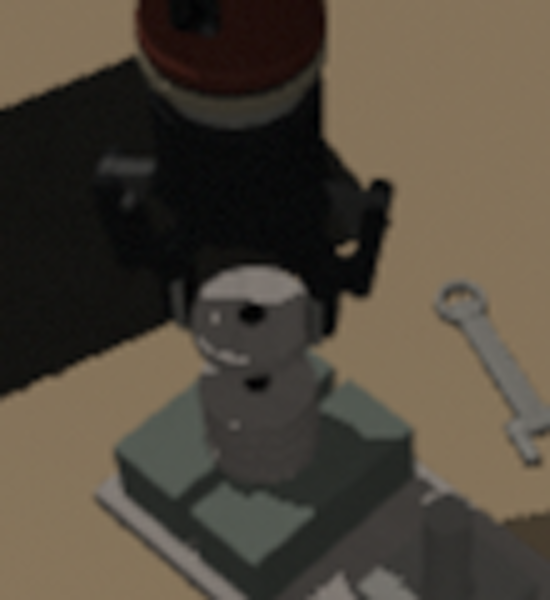

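```bash
python3 -m crank '[[[0.003,-0.006,0.06],0,-1],[[0.004,-0.007,0.11],0,-1],[[0.004,-0.007,0.128],0,-1],[[0.004,-0.007,0.132],0,-1],[[0.004,-0.007,0.132],0,-1]]'; python3 plan.py .5292 -.0605 .106
```

```text
clock: 69.1
ee_pos: [0.5297, -0.0605, 0.1088]
eef_rot: [2.86, 1.233, 0.023]
ft_force: [-0.1, 0.7, -1.1]
grip_width: 0.691
clock 69.10 pos [ 0.5297 -0.0605  0.1088] jaw -43.4 q6 0.51 tilt [ 0.0242 -0.0193] F [-0.1  0.7 -1.1] grip 0.691
shift [-0.0012 -0.0014  0.0092] turn 0.0000 (0.0 deg) rows>= 1
```

```bash
python3 -m crank '[[[0,0,0.004],0,-1],[[0,0,0.008],0,-1],[[0,0,0.009],0,-1],[[0,0,0.009],0,0.6],[[0,0,0.006],0,0.8],[[0,0,0],0,1],[[0,0,-0.03],0,1],[[0,0,-0.15],0,1],[[0,0,-0.3],0,1],[[0,0,-0.4],0,1],[[0,0,-0.4],0,1]]'; python3 plan.py .40 .20 .25
```

```text
clock: 70.47
ee_pos: [0.5287, -0.0586, 0.2326]
eef_rot: [2.856, 1.231, 0.031]
ft_force: [-0.0, -0.0, -0.8]
grip_width: 1.002
clock 70.47 pos [ 0.5287 -0.0586  0.2326] jaw -43.4 q6 0.51 tilt [ 0.0309 -0.021 ] F [-0.  -0.  -0.8] grip 1.002
shift [ 0.3325 -0.9012 -0.0892] turn 0.0000 (0.0 deg) rows>= 5
```

```bash
python3 -m crank '[[[0.33,-0.9,-0.12],0,1],[[0.33,-0.9,-0.12],0,1],[[0.33,-0.9,-0.12],0,1],[[0.33,-0.9,-0.12],0,1],[[0.33,-0.9,-0.12],0,1],[[0.33,-0.9,-0.12],0,1]]'; python3 plan.py .26 .45 .25;python3 - <<'E'
from h import *
from m2 import mark
s=cap("scene");t=cap("top");cv2.imwrite("pics/u_s.png",s);cv2.imwrite("pics/u_t.png",t)
crop(s,230,130,260,220,3,"pics/u1.png");crop(t,255,120,150,110,5,"pics/u2.png")
for n,im in(("top",t),("scene",s)):
    g=cv2.cvtColor(im,cv2.COLOR_BGR2GRAY);q=proj(n,[.53,-.0605,.12])[0];m=mark(g,q);print(n,onz(n,m,.12)[:2].round(4))
E
```

```text
clock: 71.22
ee_pos: [0.398, 0.2013, 0.2585]
eef_rot: [2.854, 1.238, 0.03]
ft_force: [0.2, -0.3, 0.2]
grip_width: 1.0
clock 71.22 pos [0.398  0.2013 0.2585] jaw -43.1 q6 1.07 tilt [ 0.0301 -0.0207] F [ 0.2 -0.3  0.2] grip 1.000
shift [ 0.2909 -0.9028 -0.0026] turn 0.0000 (0.0 deg) rows>= 5
top [ 0.5289 -0.0596]
scene [ 0.5284 -0.0595]
```

View pics/u1.png

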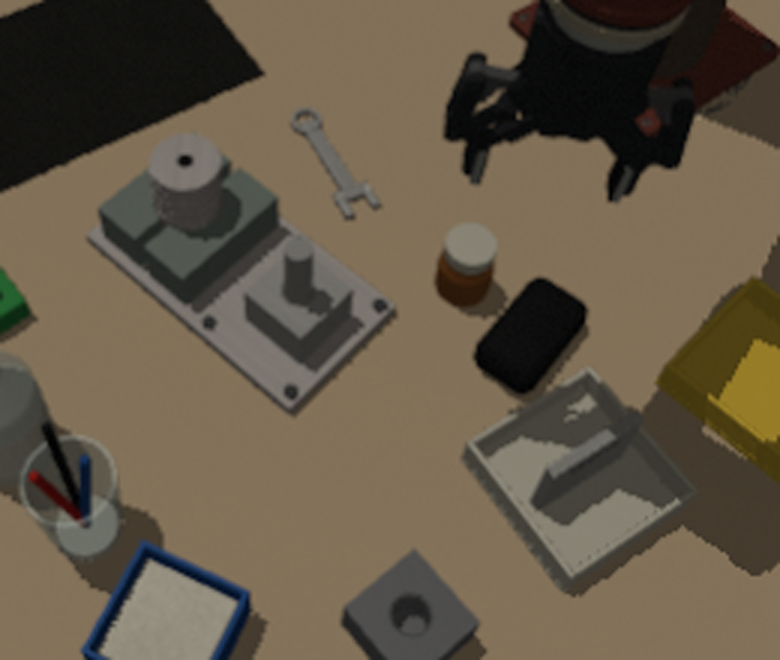

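View pics/u2.png

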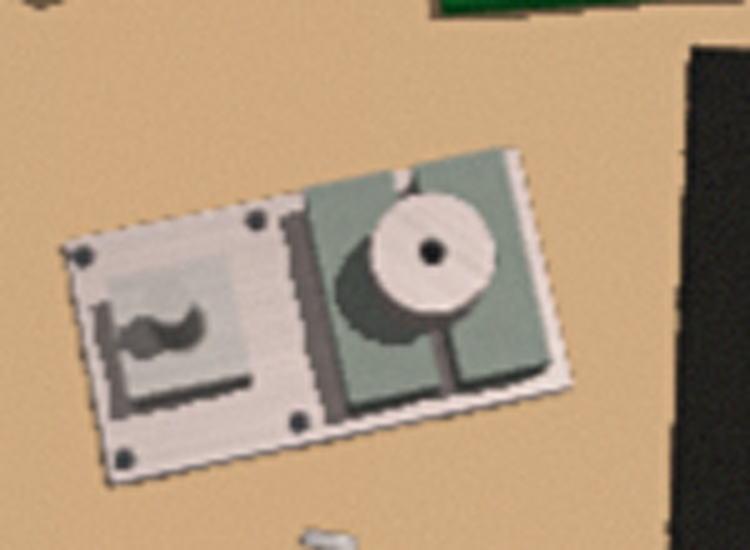

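```bash
python3 - <<'E'
from h import *
s=cv2.imread("pics/u_s.png");t=cv2.imread("pics/u_t.png")
a=cv2.resize(cv2.convertScaleAbs(s[200:240,310:350],alpha=1.8),None,fx=10,fy=10,interpolation=cv2.INTER_CUBIC)
b=cv2.resize(cv2.convertScaleAbs(t[165:205,270:310],alpha=2.5,beta=-200),None,fx=10,fy=10,interpolation=cv2.INTER_CUBIC)
for im,n,o in((a,"scene",(310,200)),(b,"top",(270,165))):
    ph=np.linspace(0,2*np.pi,60)
    q=proj(n,np.c_[.5038+.012*np.cos(ph),.072+.012*np.sin(ph),.126+0*ph]);q=((q-o+.5)*10).astype(int)
    for p in q[::3]: cv2.circle(im,tuple(int(v) for v in p),1,(0,0,255),-1)
cv2.imwrite("pics/u3.png",np.hstack([a,b]))
E
```

```text
(no output)
```

View pics/u3.png

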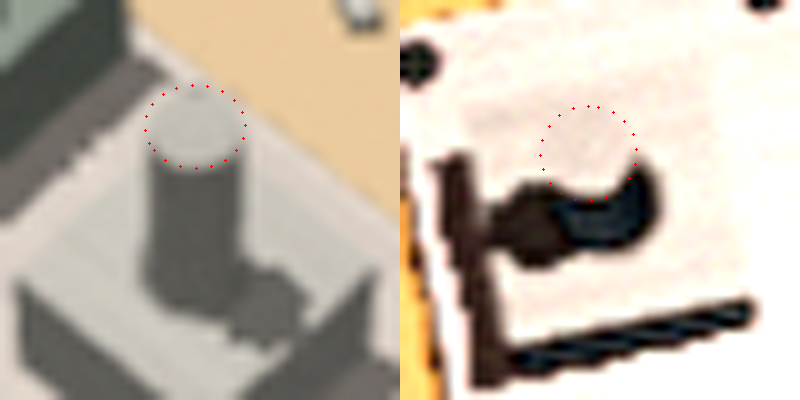

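```bash
python3 -c "
from plant import arm
print(arm.hand_in())"
```

```text
the job is handed in; nothing more can be done
None
```

The job is handed in at about 71 s of the 210 s allowed. `arm.hand_in()` gives no verdict, so the results below come from my own last pictures and readings.

**What I did**
- **Spacer:** I pulled it out of the gap by its top edge and stood it upright in the white tray.
- **Discs:** All five were on the mat. I stacked them on the plate within about 1–2 mm of its centre.
- **Pin:** I tilted it in the grip against the holder's rim, since the tool itself can only turn about its own axis. It measured about 12–13°. I started it about 6 mm into the bore at that tilt, straightened it by moving sideways, and slid it down until it bottomed.
- **Knocked disc:** After the pin was home, a check picture showed the top disc had been knocked off and was leaning on the stack. I laid it on the mat, then put it back on top.

**Last checks**
- **Stack:** The mat is empty. The top disc's mark lies within 1 mm of the plate centre in both views, about (0.529, -0.060).
- **Pin:** Its top matches the fully home position (126 mm above the table) in both views. The reading at release put the foot 44 mm deep.
- **Spacer:** It is still standing in the tray.
- **Surroundings:** The wrench, jar, mouse, cup and note box look unmoved in the last views. The arm is clear of everything.

**Not fully clean**
- My first tilt came out at about 10°, so I repeated it before carrying the pin over.
- The first entry touched the bore's chamfer with about 25 N. I backed off, shifted about 3 mm and it went in freely.
- The tool's own tilt drifted to about 0.03–0.04 rad over the run, with no visible effect on the result.

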